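# Load a fondant cartridge into the bench press by way of the slanted rest

## Robot

A 6-joint arm with a two-finger parallel gripper is mounted at the origin on the work surface. World frame = base frame: x ahead of the robot, y to its left, z up, the work surface at z = 0. Lengths are in m, angles in rad, forces in N, time in s.
With the tool pointing down it reaches from about 0.3 to 0.875 m from the base axis. Payload 6.4 kg.
Tool frame: the origin (TCP) lies midway between the tips of the shut fingers; the grasp point (between the pads) lies 19 mm behind it (ctrl.pinch_z is the distance from the TCP to the grasp point, in m); z points along the fingers, y is the line along which they close (so a half turn about z gives the same grasp; the last joint's range is limited). The gripper opens to 85 mm and grips with 20 to 120 N. Pads are 22 mm wide; open, the fingers measure 114 mm over their backs; the gripper's body (76 mm by 85 mm) begins 54 mm behind the grasp point. The pads swing forward as they close: fully open they stand 13 mm farther back than shut.
Start: joints at [0.942, 0.181, 1.607, -0, 1.354, -0.206], TCP at [0.236, 0.524, 0.231] pointing down, gripper open.
Joint ranges: [-2.99, 2.99], [-0.89, 2.07], [0.3, 2.58], [-1.14, 4.28], [0, 2.63], [-3.12, 3.12]. Speed limits (rad/s): [2.57, 2.57, 3.01, 3.14, 3.14, 3.14].

## Interface

Orientations are given as a unit quaternion [w, x, y, z].
In Python, from bench import ctrl gives the robot as it stands.
- The arm moves only by the tool apply_moves, never from a script. Its argument "moves" is a list of rows, each an object with "jaw": the opening, from 0 (shut) to 1 (fully open); "offset": the shift along the tool's x, y, z in mm, a list of three; "rot": the turn, a rotation vector about the tool's x, y, z in degrees, a list of three. In form: [{"jaw": jaw, "offset": [dx, dy, dz], "rot": [ax, ay, az]}, ...]. A call has exactly 5 rows; each row shifts and turns the commanded pose from where the row before left it, along the tool's axes as they then stand; what a row does not reach is not made up. A row lasts 1/8 s, in which the tool goes at most 62.5 mm and 10.7 degrees, less where a joint would pass 70% of its speed; a pose out of reach is approached as far as the arm can. A call is refused whole if a number of a shift passes 62.5 or a number of a turn 10.7, either way. A call with a gripper value outside its range is refused whole. The fingers move at their own pace and stop on an object; the grip force is fixed at half the most. Time passes only in rows, so rows that do not move let the fingers close, or fill a call up. It gives the time, the measured TCP pose, the force, the opening and the grip force at its end, in the units of the state.
- ctrl.get_obs(): the state, without advancing time (a new reading comes with each control period).
- ctrl.camera(name): name is "side" or "top"; returns (picture, depth): 420x560x3 uint8, red, green, blue; 420x560 float32, m along the optical axis (not along the pixel's ray), 0 where there is no reading.
- ctrl.camera_params(name): a dict with "K" (3x3 intrinsics, pixels), "cam_to_world" (4x4, takes a point from camera to world coordinates). Camera axes: x right, y down, z forward; pixel columns grow to the right and rows downward; lengths in m; the calibration is good to about 2 mm. A picture is of the moment at which its call begins. camera_params takes no time and is no camera call.
- ctrl.hand_in(): hands the job in; it is judged then, once.
Trained networks look in the newest picture that a camera, given by its name, has taken for a name from the list of things; names that differ only in an ending like _2 or _b are one class to them, and where a whole thing is asked for, a point or a joint stands for the part that bears it (a point fixed in the world has none). Each returns a list of dicts, best first, with "score" (0 to 1); they miss things now and then, are a little off and sometimes report something else, mostly with a low value. They report only what shows in the picture. A call takes as long as a camera call. They do not tell look-alikes from the thing itself.
- ctrl.outline_of(camera, target): "region" (420x560 bool, what is visible of it) and "position" ([column, row] in pixels, amid what is visible of it).
The state is a dict: "time_s": time; "q": joint angles; "dq": joint speeds; "joint_efforts": joint torques, N m; "eef_pos": TCP position; "eef_rot": TCP orientation; "wrist_force": force on the tool from outside, world axes, zero at the start; "torque": the same for the moment, N m; "opening": opening from 0.0 (shut) to 1.0 (fully open); "grasp_force": force on a finger pad.
Only numpy, scipy, OpenCV 4.12 (cv2) and the standard library are available. Lean on these libraries where they do the work, as an engineer would, in place of code of your own. Each camera call takes 0.05 s, during which the arm holds its last target. There are 200 camera calls.

## Task

Load the fondant press: take the cartridge with the square knob out of the crate, lay it in the slanted rest with its foot against the stop and let go, then take it again by its barrel and stand it upright on the press's base under the ram, pushed fully home against both faces of the V-shaped fence, and let go. Leave the two spare cartridges in their cells and the other things on the bench where they are.

Things in the scene. Friction and masses are not known exactly. Their poses are not given: they have to be found in the camera images.
- cartridge: The cartridge to load: aluminium barrel 40 mm in diameter, 80 mm tall; on it a steel stem 14 mm in diameter, 8 mm long, then a flat-topped square knob 24 x 24 mm (sides along its x and y), 18 mm tall (106 mm in all, 0.19 to 0.30 kg). Origin: centre of the foot (underside); z: along its axis to the knob. How it is turned about z does not matter at the end. Starts upright in a cell of the crate.
- cartridge_top (a point): Centre of the flat top of the knob, 106 mm from the foot along the cartridge's axis.
- crate: Fixed grey crate 62 mm (its x) by 176 mm (its y), 90 mm tall, origin under its centre; three 52 mm square cells in a row along y, centres at -57, 0, +57 mm, inner floor 5 mm up. The rim is 5 mm above the barrels' tops: only knobs and stems stick out (the square knob 3 to 21 mm above the rim); fingers do not fit beside a barrel.
- rest: Fixed slanted rest: white plastic block on a 150 x 90 mm steel base 12 mm thick. Origin: on the bench below the block. A trough 70 mm long rises towards its +x at 45 degrees, with a stop plate square to it at the low end. Two rails carry the barrel 30 degrees either side of its lowest line; the block is 33 mm wide, narrower than the barrel, so fingers can straddle a barrel.
- rest_foot (a point): Where the centre of the cartridge's foot lies when it lies in the rest against the stop: (-35, 0, 45) mm in the rest's frame. The barrel's axis then runs at 45 degrees up towards the rest's +x, to rest_top; the trough is open on its upper side, towards the rest's -x and up.
- rest_top (a point): Where the centre of the knob's top lies when the cartridge lies in the rest against the stop, 106 mm from rest_foot.
- press: Fixed bench press, open towards its -x (roughly to the robot). Origin: on the bench below the seat. Base plate 20 mm thick, x -60 to +90, y +-80 mm. Overhead: an arm 44 mm wide, underside 175 mm up, and a ram 25 mm wide, underside 134 mm up (8 mm over a loaded cartridge), fronts at x = -8 mm. A tool holding the barrel must lean 40 to 50 degrees back to -x. Columns 24 mm wide at x 62, y +-58 mm.
- seat (a point): Where the centre of the cartridge's foot is when loaded: on the base plate, 20 mm above the bench, axes as the press. Behind it a steel fence 12 mm high: two faces at 45 degrees forming a V, which then both touch the barrel; push towards the press's +x to bring it home. A handle bar with a black ball sticks out at +y, 205 mm up, x = 62 mm, to y = 186 mm.
- spare_pin: Spare cartridge in another cell: same barrel, with a thin pin 10 mm in diameter and 26 mm tall on top. Origin: centre of its foot. Leave it.
- spare_tee: Spare cartridge in another cell: same barrel, with a T-bar 36 mm long (along its y) on a stem, 106 mm tall in all. Origin: centre of its foot. Leave it.
- flavour: Bystander: small flavouring bottle, 28 mm in diameter, 62 mm tall. Origin: centre of its underside.
- nozzle: Bystander: steel piping nozzle, a cone 30 mm wide and 38 mm tall. Origin: centre of its underside.
- cutter: Bystander: steel ring cutter, 60 mm in diameter, 30 mm tall. Origin: centre of its underside.
- palette: Bystander: palette knife, 240 mm long, lying flat along its x. Origin: under its middle.
- bowl: Bystander: white bowl, 110 mm in diameter, 50 mm tall. Origin: centre of its underside.
Mind the look-alikes: they are no part of the job. Leave any red look-alike of the cartridge alone.

How it is judged:
On the way:
1. the cartridge lies in the slanted rest, foot and knob each within 10 mm of where they belong, let go of and still, for 0.3 s (distance between cartridge and rest_foot below 0.01 m and distance between cartridge_top and rest_top below 0.01 m and contact force between the fingers and cartridge below 0.05 N and contact force between rest and cartridge above 0.3 N and linear speed of cartridge below 0.02 m/s), for 0.3 s.
At the end, for the whole second after the job is handed in: The cartridge stands upright (within 0.06 rad) on the press's base, its foot within 3 mm sideways and 3 mm in height of the seat (home against the fence), still and let go of (horizontal distance between cartridge and seat below 0.003 m and z of cartridge in the frame of seat between -0.003 and 0.003 m and angle between cartridge's own z axis and vertical below 0.06 rad and linear speed of cartridge below 0.01 m/s and contact force between the fingers and cartridge below 0.05 N); the robot touches nothing.
It fails at once if a spare cartridge is shifted by more than 20 mm (distance of any of spare_pin, spare_tee from where it was at the start of the episode above 0.02 m).
It fails at once if a bystander on the bench is shifted by more than 30 mm (distance of any of flavour, nozzle, cutter, palette, bowl from where it was at the start of the episode above 0.03 m).
It also fails if it takes over 59 s, if anything falls off the work surface, if the arm or the gripper's body presses on something with over 40 N, if the wrist force passes 120 N, or if a joint passes its speed limit or range.

## Working session

There is one attempt and no reset: what is moved stays moved. The work goes in short steps, Python scripts to look and compute and a tool call to move; the robot and the scene stay as the last step left them, time stands still between calls to the robot, and variables do not carry over. Pictures are saved under pics/ and viewed, at most 10 in all, crops included, and the job is handed in when it is done.

Besides the shell and the picture viewer there is one more tool, called after "Call:" as name([rows], argument=value, ...), one row to a line, values as JSON. apply_moves: Moves the arm, as the interface text tells. Its arguments: {"type":"object","properties":{"moves":{"type":"array"}},"required":["moves"]}

```bash
mkdir -p pics; ls
python3 - <<'E'
from bench import ctrl
import cv2,numpy as np
for n in("top","side"):
    p,d=ctrl.camera(n); cv2.imwrite(f"pics/{n}0.png",p[:,:,::-1]); np.savez(f"{n}0.npz",p=p,d=d)
    c=ctrl.camera_params(n); print(n,c["K"],c["cam_to_world"])
o=ctrl.get_obs(); print(o, ctrl.pinch_z)
E
```

```text
pics
top [[537.82272461   0.         278.14245037]
 [  0.         537.82272461 203.95817439]
 [  0.           0.           1.        ]] [[ 0.02869043 -0.98499106  0.17020422  0.34571005]
 [-0.99911907 -0.03347515 -0.02530825  0.06837147]
 [ 0.03062601 -0.16932817 -0.98508376  1.3286402 ]
 [ 0.          0.          0.          1.        ]]
side [[420.59235931   0.         275.76016322]
 [  0.         420.59235931 211.02072874]
 [  0.           0.           1.        ]] [[ 0.99713836 -0.03572185  0.06662616  0.49535324]
 [-0.07541871 -0.53075489  0.84416306 -0.75639235]
 [ 0.0052071  -0.84677222 -0.53193015  0.62498373]
 [ 0.          0.          0.          1.        ]]
{'time_s': 0.1, 'q': array([ 9.41676974e-01,  1.81476219e-01,  1.60789585e+00,  8.20917251e-06,
        1.35377579e+00, -2.06282883e-01]), 'dq': array([-0.00050746, -0.00010481, -0.00410044, -0.000253  , -0.00134364,
        0.00239536]), 'joint_efforts': array([-4.05963237e-04, -4.45879161e+01, -3.52239990e+01, -2.81006060e-04,
        4.09716638e-03, -1.39284066e-05]), 'eef_pos': array([0.23563295, 0.52397243, 0.23047478]), 'eef_rot': array([-3.19105098e-04,  2.09847571e-01,  9.77733804e-01, -7.09120608e-04]), 'wrist_force': array([ 0.21459226, -0.14441073, -0.04743538]), 'torque': array([-0.03546041, -0.04034668,  0.06662781]), 'grasp_force': 0.0, 'opening': 0.998850823991122} 0.0187
```

View pics/top0.png

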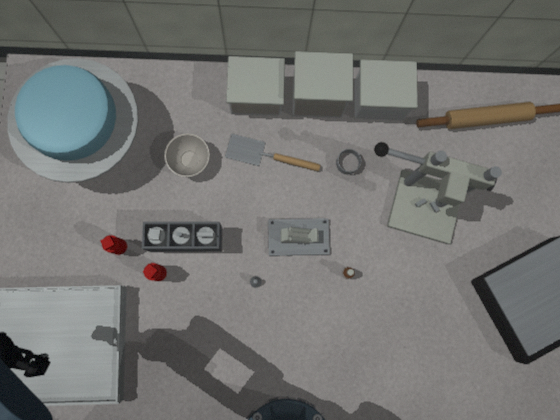

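View pics/side0.png

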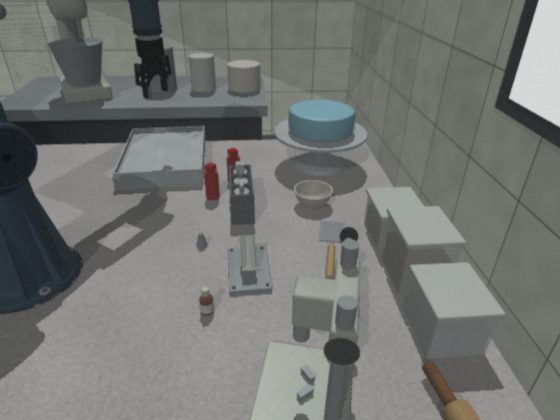

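The top view shows the crate at (182,237), the rest at (299,237), the press at (430,195), and red look-alikes at (114,245) and (155,271). The robot base is at the bottom. Next I'll measure these and zoom in.

```bash
cat > h.py <<'E'
from bench import ctrl
import numpy as np,cv2
def cloud(n,d):
    c=ctrl.camera_params(n);K=c["K"];T=c["cam_to_world"]
    v,u=np.mgrid[:420,:560]
    P=np.stack([(u-K[0,2])/K[0,0]*d,(v-K[1,2])/K[1,1]*d,d],-1)
    return P@T[:3,:3].T+T[:3,3]
def rect(W,m):
    pts=W[m][:,:2].astype(np.float32)*1000
    return cv2.minAreaRect(pts)
def proj(n,p):
    c=ctrl.camera_params(n);K=c["K"];T=np.linalg.inv(c["cam_to_world"])
    q=T[:3,:3]@np.array(p)+T[:3,3]; q=K@q; return q[:2]/q[2]
E
python3 - <<'E'
from h import *
np.set_printoptions(precision=4,suppress=True)
f=np.load("top0.npz");p,d=f["p"],f["d"];W=cloud("top",d)
for n in["crate","rest","press","cartridge","spare_pin","spare_tee","flavour","nozzle","cutter","palette","bowl"]:
    for r in ctrl.outline_of("top",n)[:3]:
        m=r["region"]&(d>0); 
        if m.sum()<3: continue
        z=W[m][:,2]; print(n,round(r["score"],2),r["position"],m.sum(),"med",np.median(W[m],0),"z",np.percentile(z,[2,50,98]),rect(W,m))
c=np.hstack([cv2.resize(p[205:265,130:240],None,fx=7,fy=7,interpolation=3)])
cv2.imwrite("pics/c1.png",c[:,:,::-1])
a=cv2.resize(p[205:265,255:345],(450,300),interpolation=3);b=cv2.resize(p[130:260,370:510],(323,300),interpolation=3)
cv2.imwrite("pics/c2.png",np.hstack([a,b])[:,:,::-1])
print(W[205:270,130:240,2].max())
E
```

```text
crate 0.61 [172.3, 241.0] 1445 med [0.482  0.2609 0.079 ] z [0.0038 0.079  0.0952] ((488.5500793457031, 265.2103576660156), (77.82544708251953, 189.61325073242188), 1.8147698640823364)
crate 0.6 [434.2, 188.3] 6456 med [ 0.5994 -0.3213  0.0271] z [0.0026 0.0271 0.271 ] ((618.6129150390625, -332.78265380859375), (350.2354736328125, 226.68902587890625), 75.31659698486328)
crate 0.4 [187.0, 155.0] 1484 med [0.6904 0.2659 0.0229] z [0.0038 0.0229 0.0529] ((683.1279296875, 260.3228759765625), (107.23088836669922, 105.3746566772461), 46.39741134643555)
rest 0.8 [296.9, 236.4] 2158 med [ 0.4912 -0.0186  0.0147] z [0.0082 0.0147 0.0794] ((495.1094055175781, -18.324119567871094), (90.0270767211914, 150.64959716796875), 2.3347058296203613)
press 0.73 [434.7, 190.4] 6311 med [ 0.5988 -0.3217  0.0275] z [0.007  0.0275 0.2709] ((629.1978149414062, -303.75372314453125), (289.0599060058594, 231.2183074951172), 73.11774444580078)
press 0.56 [188.9, 153.9] 1527 med [0.6905 0.2653 0.023 ] z [0.0029 0.023  0.0533] ((685.6983032226562, 261.801025390625), (115.01156616210938, 109.85401153564453), 25.9500
[... 1379 characters left out ...]
05] z [0.0019 0.0205 0.0356] ((688.701904296875, -138.12399291992188), (53.417030334472656, 60.12913513183594), 49.2342529296875)
palette 0.77 [249.9, 153.4] 1212 med [0.7011 0.1044 0.006 ] z [-0.0009  0.006   0.0232] ((697.1376342773438, 49.75285339355469), (238.69326782226562, 65.52418518066406), 77.23114013671875)
bowl 0.59 [186.4, 153.5] 1486 med [0.6894 0.2661 0.0229] z [0.0037 0.0229 0.0529] ((681.9727172851562, 260.99609375), (105.15557861328125, 107.21953582763672), 0.8213886022567749)
bowl 0.57 [157.0, 234.4] 318 med [0.475  0.3092 0.0882] z [0.0131 0.0882 0.1157] ((477.77655029296875, 310.81158447265625), (47.94196319580078, 44.35585403442383), 65.90797424316406)
1.3286402035688571
```

View pics/c1.png

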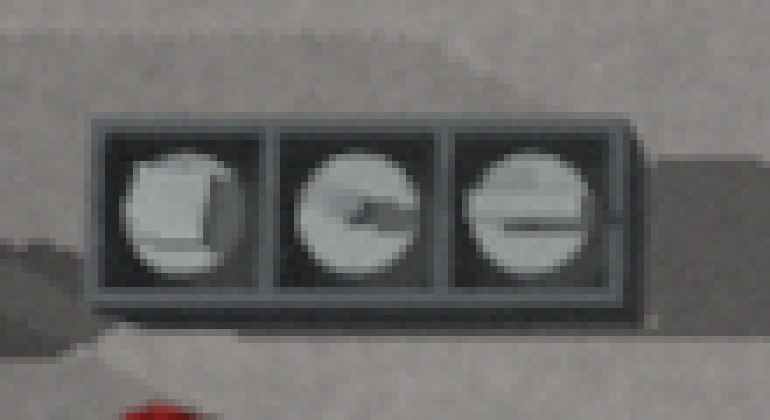

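View pics/c2.png

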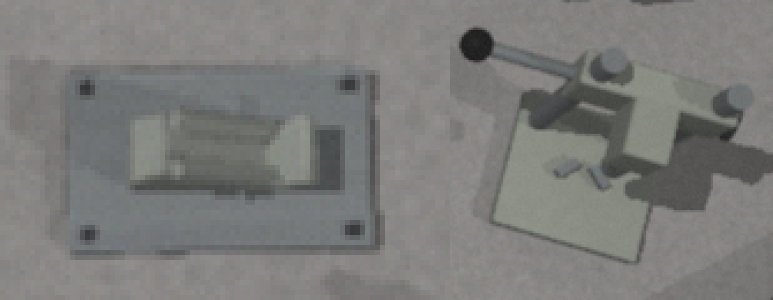

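The crops show the square-knob cartridge in the left cell, with its knob near full-image (154.5,233), the pin in the middle cell and the tee on the right. The rest lies along world y. The press is turned about -15 degrees, with the fence bars at about (420,203) and (434,207).

Run:
```python
from h import *
np.set_printoptions(precision=4,suppress=True,linewidth=150)
f=np.load("top0.npz");p,d=f["p"],f["d"];W=cloud("top",d)
v,u=np.mgrid[:420,:560]
def box(a,b,c,e): return (u>=a)&(u<b)&(v>=c)&(v<e)&(d>0)
for nm,b in(("floor crate",box(170,220,255,262)),("floor rest",box(270,330,262,272)),("floor press",box(385,450,250,260)),("floor press L",box(365,380,190,220))): print(nm,np.median(W[b][:,2]))
# rest
b=box(255,345,205,270)
m=b&(W[...,2]>.008)&(W[...,2]<.022);print("rest base",np.median(W[m][:,2]),rect(W,m))
m=b&(W[...,2]>.025);print("rest block",rect(W,m))
for y in np.arange(-.075,.045,.006):
    s=b&(abs(W[...,1]-y)<.003)&(W[...,2]>.025)
    if s.sum(): print("y%.3f n%d z max %.4f min %.4f x %.4f..%.4f z at mid %.4f"%(y,s.sum(),W[s][:,2].max(),W[s][:,2].min(),W[s][:,0].min(),W[s][:,0].max(),np.median(W[s][:,2])))
# press plate
b=box(380,510,140,260)
m=b&(W[...,2]>.012)&(W[...,2]<.03);print("press plate",m.sum(),np.median(W[m][:,2]),rect(W,m))
P=W[m][:,:2]
for th in np.deg2rad([-12,-13,-14,-15,-16,-17,-18]):
    ex=np.array([np.cos(th),np.sin(th)]);ey=np.array([-ex[1],ex[0]])
    h=np.histogram(P@ex,bins=np.arange(.3,.8,.002))[0]
    a=P@ex;c=P@ey; print(np.rad2deg(th),"xmin",np.sort(a)[[0,10,30]],"ymin,max",np.sort(c)[[0,10,30,-30,-10,-1]])
for lo,hi in((.15,.2),(.195,.24),(.24,.29)):
    m=b&(W[...,2]>lo)&(W[...,2]<hi)
    if m.sum()>5: print(lo,m.sum(),np.median(W[m],0),rect(W,m))
# crate
b=box(135,235,210,262)
m=b&(W[...,2]>.082)&(W[...,2]<.1);print("crate rim",rect(W,m))
m=box(145,165,225,242)&(W[...,2]>.1);print("knob",m.sum(),np.median(W[m],0),rect(W,m),W[m].mean(0))
m=box(139,168,222,250)&(W[...,2]<.125)&(W[...,2]>.075)
for zz in(.08,.085,.09,.095,.1,.105,.11,.115): print(zz,(m&(abs(W[...,2]-zz)<.0025)).sum(),end=' ')
```

```text
floor crate 0.0012606600261453327
floor rest 0.0014958083078363549
floor press 0.0018337105758230443
floor press L 0.0012985432460753676
rest base 0.013579953568830572 ((487.07391357421875, -19.000267028808594), (140.47744750976562, 206.84632873535156), 3.2370543479919434)
rest block ((478.87396240234375, -57.6024169921875), (176.82676696777344, 62.98344802856445), 67.69862365722656)
y-0.063 n23 z max 0.0476 min 0.0387 x 0.4810..0.5102 z at mid 0.0430
y-0.057 n31 z max 0.0513 min 0.0368 x 0.4808..0.5120 z at mid 0.0451
y-0.051 n41 z max 0.0468 min 0.0338 x 0.4808..0.5122 z at mid 0.0391
y-0.045 n31 z max 0.0423 min 0.0270 x 0.4810..0.5103 z at mid 0.0339
y-0.039 n32 z max 0.0478 min 0.0270 x 0.4799..0.5119 z at mid 0.0385
y-0.033 n30 z max 0.0536 min 0.0306 x 0.4794..0.5114 z at mid 0.0444
y-0.027 n32 z max 0.0566 min 0.0256 x 0.4787..0.5098 z at mid 0.0499
y-0.021 n35 z max 0.0641 min 0.0268 x 0.4796..0.5087 z at mid 0.0571
y-0.015 n34 z max 0.0713 min 0.0257 x 0.4796..0.5109 z at mid 0.0611
y-0.009 n34 z max 0.0761 min 0.0301 x 0.4786..0.5095 z at mid 0.0631
y-0.003 n38 z max 0.081
[... 1243 characters left out ...]
4.3236694335938, -330.9916687011719), (153.53697204589844, 73.90791320800781), 64.5118179321289)
0.195 2149 [ 0.6167 -0.3249  0.2338] ((611.176513671875, -291.321044921875), (256.5466003417969, 89.77428436279297), 76.7607650756836)
0.24 424 [ 0.6204 -0.3414  0.2688] ((600.6346435546875, -336.6514892578125), (144.83761596679688, 78.35539245605469), 75.91851043701172)
crate rim ((481.330078125, 258.7829284667969), (62.660518646240234, 176.76560974121094), 1.869560956954956)
knob 125 [0.4794 0.3147 0.1117] ((479.3984069824219, 315.4808044433594), (24.755718231201172, 24.070329666137695), 86.68692016601562) [0.479  0.3146 0.1116]
0.08 37 0.085 99 0.09 141 0.095 54 0.1 5 0.105 11 0.11 61 0.115 52
```

```bash
cat >> h.py <<'E'
from scipy.spatial.transform import Rotation as Ro
import json
def pose(z,y):
    z=np.array(z,float);z/=np.linalg.norm(z);y=np.array(y,float);y-=z*(y@z);y/=np.linalg.norm(y)
    return Ro.from_matrix(np.c_[np.cross(y,z),y,z])
def plan(wps,start=None):
    """wps: (pos,Rot,jaw,nrows); prints calls"""
    if start is None:
        o=ctrl.get_obs();q=o["eef_rot"];p=np.array(o["eef_pos"]);R=Ro.from_quat([*q[1:],q[0]])
    else: p,R=start
    rows=[]
    for P,Q,j,n in wps:
        for k in range(n):
            r=(R.inv()*Q).as_rotvec(degrees=True)/(n-k); t=R.inv().apply(np.array(P)-p)/(n-k)*1000
            t=np.round(t,1);r=np.round(r,1); assert abs(t).max()<=62.5 and np.linalg.norm(r)<=10.7,(t,r)
            p=p+R.apply(t/1000);R=R*Ro.from_rotvec(r,degrees=True)
            rows.append({"jaw":j,"offset":(t+0.).tolist(),"rot":(r+0.).tolist()})
    while len(rows)%5: rows.append({"jaw":rows[-1]["jaw"],"offset":[0,0,0],"rot":[0,0,0]})
    for i in range(0,len(rows),5): print(json.dumps(rows[i:i+5]))
    return p,R
def where():
    o=ctrl.get_obs();q=o["eef_rot"]; R=Ro.from_quat([*q[1:],q[0]])
    print("t",o["time_s"],"p",o["eef_pos"],"z",R.as_matrix()[:,2],"y",R.as_matrix()[:,1],"F",o["wrist_force"],"open",o["opening"],"gf",o["grasp_force"]); return o,R
E
python3 - <<'E'
from h import *
np.set_printoptions(precision=4,suppress=True,linewidth=150)
f=np.load("top0.npz");p,d=f["p"],f["d"];W=cloud("top",d);v,u=np.mgrid[:420,:560]
W[...,2]-=.0014
b=(u>=255)&(u<345)&(v>=205)&(v<270)&(d>0)&(W[...,0]>.484)&(W[...,0]<.507)
for y in np.arange(-.066,.012,.003):
    s=b&(abs(W[...,1]-y)<.0015)&(W[...,2]>.02)
    mid=s&(abs(W[...,0]-.4955)<.005)
    if mid.sum(): print("%.3f"%y,"mid z",np.sort(W[mid][:,2]),"edges",np.sort(W[s&~mid][:,2])[-4:])
a=np.deg2rad(2)
plan([([.40,.40,.21],pose([0,0,-1],[np.cos(.6),np.sin(.6),0]),.6,4),([.479,.3145,.20],pose([0,0,-1],[np.cos(a),np.sin(a),0]),.6,4)])
E
```

```text
-0.063 mid z [0.038  0.0394 0.0412 0.042 ] edges [0.0414 0.0417 0.0417 0.0424]
-0.060 mid z [0.0373 0.0406 0.0425 0.0456] edges [0.0416 0.0445 0.0462 0.0475]
-0.057 mid z [0.0402 0.0406 0.0407 0.0428 0.0476 0.0498] edges [0.0437 0.0459 0.0463 0.0464]
-0.054 mid z [0.0362 0.0391 0.0416 0.0424 0.0454 0.0457] edges [0.0428 0.0445 0.0445 0.0449]
-0.051 mid z [0.033  0.0338 0.034  0.0397] edges [0.0363 0.0377 0.038  0.0387]
-0.048 mid z [0.0284 0.0315 0.0326 0.033  0.0351 0.0357 0.0362 0.0367 0.0392] edges [0.0347 0.0354 0.0391 0.0392]
-0.045 mid z [0.0256 0.0277 0.032  0.0365 0.0377] edges [0.0312 0.0335 0.0338 0.0366]
-0.042 mid z [0.0263 0.0294 0.0299 0.0308 0.035 ] edges [0.032  0.0351 0.0368 0.0409]
-0.039 mid z [0.0256 0.0266 0.0282] edges [0.0398 0.0401 0.0402 0.0413]
-0.036 mid z [0.0274 0.0277 0.0293 0.0302 0.0307 0.0308 0.0312 0.0327] edges [0.0385 0.0404 0.0426 0.0464]
-0.033 mid z [0.0305 0.0334 0.0336 0.036  0.0363] edges [0.0421 0.0434 0.0451 0.0498]
-0.030 mid z [0.0344 0.0353 0.0377 0.0377] edges [0.0474 0.0493 0.0502 0.0512]
-0.027 mid z [0.0377 0.038  0.0381 0.0392] edge
[... 994 characters left out ...]
 0.076  0.0763] edges [0.074  0.0778 0.0804 0.0814]
[{"jaw": 0.6, "offset": [-50.2, -11.5, 5.3], "rot": [0.0, 0.0, 7.8]}, {"jaw": 0.6, "offset": [-51.3, -4.6, 5.3], "rot": [0.0, 0.0, 7.9]}, {"jaw": 0.6, "offset": [-51.4, 2.5, 5.3], "rot": [0.0, 0.0, 7.8]}, {"jaw": 0.6, "offset": [-50.6, 9.4, 5.4], "rot": [0.0, 0.0, 7.9]}, {"jaw": 0.6, "offset": [-28.8, 4.2, 2.5], "rot": [0.0, 0.0, 8.1]}]
[{"jaw": 0.6, "offset": [-27.9, 8.2, 2.5], "rot": [0.0, 0.0, 8.1]}, {"jaw": 0.6, "offset": [-26.5, 12.1, 2.5], "rot": [0.0, 0.0, 8.1]}, {"jaw": 0.6, "offset": [-24.5, 15.7, 2.5], "rot": [0.0, 0.0, 8.1]}, {"jaw": 0.6, "offset": [0, 0, 0], "rot": [0, 0, 0]}, {"jaw": 0.6, "offset": [0, 0, 0], "rot": [0, 0, 0]}]
```

Call:
apply_moves([
  {"jaw": 0.6, "offset": [-50.2, -11.5, 5.3], "rot": [0.0, 0.0, 7.8]},
  {"jaw": 0.6, "offset": [-51.3, -4.6, 5.3], "rot": [0.0, 0.0, 7.9]},
  {"jaw": 0.6, "offset": [-51.4, 2.5, 5.3], "rot": [0.0, 0.0, 7.8]},
  {"jaw": 0.6, "offset": [-50.6, 9.4, 5.4], "rot": [0.0, 0.0, 7.9]},
  {"jaw": 0.6, "offset": [-28.8, 4.2, 2.5], "rot": [0.0, 0.0, 8.1]},
])

```text
time_s: 1.27
eef_pos: [0.4217, 0.3769, 0.2073]
eef_rot: [0.0, 0.531, 0.848, -0.0]
wrist_force: [-0.2, 0.1, -0.3]
opening: 0.598
grasp_force: 0.0
```

Call:
apply_moves([
  {"jaw": 0.6, "offset": [-27.9, 8.2, 2.5], "rot": [0.0, 0.0, 8.1]},
  {"jaw": 0.6, "offset": [-26.5, 12.1, 2.5], "rot": [0.0, 0.0, 8.1]},
  {"jaw": 0.6, "offset": [-24.5, 15.7, 2.5], "rot": [0.0, 0.0, 8.1]},
  {"jaw": 0.6, "offset": [0, 0, 0], "rot": [0, 0, 0]},
  {"jaw": 0.6, "offset": [0, 0, 0], "rot": [0, 0, 0]},
])

```text
time_s: 1.9
eef_pos: [0.4786, 0.3148, 0.2]
eef_rot: [-0.0, 0.694, 0.72, -0.0]
wrist_force: [0.7, 0.3, 0.4]
opening: 0.599
grasp_force: 0.0
```

Run:
```python
from h import *
np.set_printoptions(precision=4,suppress=True,linewidth=150)
where()
f=np.load("top0.npz");p,d=f["p"],f["d"];W=cloud("top",d);v,u=np.mgrid[:420,:560]
# knob edges: side-camera cross-check
ps,ds=ctrl.camera("side");S=cloud("side",ds)
for n,WW,dd in(("top",W,d),("side",S,ds)):
    m=(dd>0)&(WW[...,2]>.104)&(WW[...,2]<.12)&(abs(WW[...,0]-.479)<.022)&(abs(WW[...,1]-.3145)<.022)
    print(n,m.sum(),m.sum() and (WW[m].min(0),WW[m].max(0),rect(WW,m)))
a=np.deg2rad(2)
plan([([.479,.3145,.115],pose([0,0,-1],[np.cos(a),np.sin(a),0]),.6,5)])
```

```text
t 1.9 p [0.4786 0.3148 0.2   ] z [-0.0005  0.0003 -1.    ] y [ 0.9993  0.0361 -0.0004] F [0.701  0.2766 0.4263] open 0.5985465225518314 gf 0.0
top 122 (array([0.4668, 0.3032, 0.1046]), array([0.4915, 0.3276, 0.117 ]), ((479.3984069824219, 315.4808044433594), (24.755718231201172, 24.070329666137695), 86.68692016601562))
side 51 (array([0.4646, 0.3017, 0.104 ]), array([0.4872, 0.3248, 0.1134]), ((475.9099426269531, 313.16412353515625), (23.136348724365234, 22.50853157043457), 89.4111099243164))
[{"jaw": 0.6, "offset": [-0.1, 0.1, 17.0], "rot": [0.0, 0.0, 0.0]}, {"jaw": 0.6, "offset": [-0.1, 0.1, 17.0], "rot": [0.0, 0.0, 0.0]}, {"jaw": 0.6, "offset": [-0.1, 0.1, 17.0], "rot": [0.0, 0.0, 0.0]}, {"jaw": 0.6, "offset": [-0.2, 0.2, 17.0], "rot": [0.0, 0.0, 0.0]}, {"jaw": 0.6, "offset": [-0.1, 0.1, 17.0], "rot": [0.0, 0.0, 0.1]}]
```

Call:
apply_moves([
  {"jaw": 0.6, "offset": [0, 0, 20], "rot": [0, 0, 0]},
  {"jaw": 0.6, "offset": [0, 0, 20], "rot": [0, 0, 0]},
  {"jaw": 0.6, "offset": [0, 0, 20], "rot": [0, 0, 0]},
  {"jaw": 0.6, "offset": [0, 0, 20], "rot": [0, 0, 0]},
  {"jaw": 0.6, "offset": [0, 0, 15], "rot": [0, 0, 0]},
])

```text
time_s: 2.58
eef_pos: [0.4781, 0.3153, 0.1042]
eef_rot: [-0.0, 0.694, 0.72, -0.0]
wrist_force: [0.3, -0.2, -0.4]
opening: 0.599
grasp_force: 0.0
```

Call:
apply_moves([
  {"jaw": 0.6, "offset": [0, 0, 6], "rot": [0, 0, 0]},
  {"jaw": 0.6, "offset": [0, 0, 5], "rot": [0, 0, 0]},
  {"jaw": 0, "offset": [0, 0, 0], "rot": [0, 0, 0]},
  {"jaw": 0, "offset": [0, 0, 0], "rot": [0, 0, 0]},
  {"jaw": 0, "offset": [0, 0, 0], "rot": [0, 0, 0]},
])

```text
time_s: 3.2
eef_pos: [0.4795, 0.3146, 0.0947]
eef_rot: [0.0, 0.695, 0.719, 0.001]
wrist_force: [-1.1, 0.8, 1.6]
opening: 0.271
grasp_force: 58.6
```

Call:
apply_moves([
  {"jaw": 0, "offset": [0, 0, 0], "rot": [0, 0, 0]},
  {"jaw": 0, "offset": [0, 0, 0], "rot": [0, 0, 0]},
  {"jaw": 0, "offset": [0, 0, -10], "rot": [0, 0, 0]},
  {"jaw": 0, "offset": [0, 0, -20], "rot": [0, 0, 0]},
  {"jaw": 0, "offset": [0, 0, -20], "rot": [0, 0, 0]},
])

```text
time_s: 3.82
eef_pos: [0.4783, 0.3142, 0.144]
eef_rot: [-0.0, 0.695, 0.719, -0.001]
wrist_force: [-0.5, 0.1, -1.9]
opening: 0.267
grasp_force: 58.2
```

```bash
cat >> h.py <<'E'
yr=np.deg2rad(92.4);ex=np.array([np.cos(yr),np.sin(yr),0]);up=np.array([0,0,1.])
O=np.array([.4951,-.0183,0]);F=O-.035*ex+.045*up
a=(ex+up)/2**.5;n=(up-ex)/2**.5;ty=np.cross(ex,up)
E
python3 - <<'E'
from h import *
where()
D=pose([0,0,-1],ty);T=pose(-a,ty)
tcp=F+a*(.089+.004)
e=plan([([.479,.3145,.245],D,0,3),([.485,.16,.26],D,0,4),(tcp+.075*n,T,0,8)])
print(tcp,tcp+.075*n)
plan([(tcp+.02*n,T,0,3),(tcp+.003*n,T,0,2)],e)
E
```

```text
t 3.825 p [0.47830439 0.31417629 0.14403922] z [-1.69104626e-03 -6.67620901e-04 -9.99998347e-01] y [ 0.99940457  0.03446108 -0.00171305] F [-0.54172494  0.11365695 -1.90889486] open 0.2667045354921285 gf 58.230685237795115
[{"jaw": 0, "offset": [0.1, 0.2, -33.7], "rot": [0.0, 0.0, -0.1]}, {"jaw": 0, "offset": [0.1, 0.2, -33.6], "rot": [0.0, 0.0, -0.2]}, {"jaw": 0, "offset": [0.0, 0.1, -33.7], "rot": [-0.1, 0.0, -0.1]}, {"jaw": 0, "offset": [-38.6, -0.1, -3.7], "rot": [0.0, 0.0, 0.0]}, {"jaw": 0, "offset": [-38.7, -0.1, -3.7], "rot": [0.0, 0.0, 0.0]}]
[{"jaw": 0, "offset": [-38.6, -0.1, -3.7], "rot": [0.0, 0.0, 0.0]}, {"jaw": 0, "offset": [-38.7, -0.1, -3.8], "rot": [0.0, 0.0, 0.0]}, {"jaw": 0, "offset": [-25.1, 0.3, 12.0], "rot": [0.0, -5.6, 0.0]}, {"jaw": 0, "offset": [-23.8, 0.3, 14.4], "rot": [0.0, -5.6, 0.0]}, {"jaw": 0, "offset": [-22.3, 0.4, 16.7], "rot": [0.0, -5.6, 0.0]}]
[{"jaw": 0, "offset": [-20.5, 0.3, 18.8], "rot": [0.0, -5.6, 0.0]}, {"jaw": 0, "offset": [-18.6, 0.4, 20.7], "rot": [0.0, -5.6, 0.0]}, {"jaw": 0, "offset": [-16.5, 0.3, 22.4], "rot": [0.0, -5.7, 0.0]}, {"jaw": 0, "offset": [-14.2, 0.4, 24.0], "rot": [0.0, -5.6, 0.0]}, {"jaw": 0, "offset": [-11.8, 0.3, 25.2], "rot": [0.0, -5.7, 0.0]}]
[0.49381187 0.01243395 0.11076093] [ 0.49603266 -0.04055254  0.16379394]
[{"jaw": 0, "offset": [18.3, 0.0, 0.0], "rot": [0.0, 0.0, 0.0]}, {"jaw": 0, "offset": [18.4, 0.0, 0.0], "rot": [0.0, 0.0, 0.0]}, {"jaw": 0, "offset": [18.3, 0.0, 0.0], "rot": [0.0, 0.0, 0.0]}, {"jaw": 0, "offset": [8.5, 0.0, 0.0], "rot": [0.0, 0.0, 0.0]}, {"jaw": 0, "offset": [8.5, 0.0, 0.0], "rot": [0.0, 0.0, 0.0]}]
```

Call:
apply_moves([
  {"jaw": 0, "offset": [0.1, 0.2, -33.7], "rot": [0.0, 0.0, -0.1]},
  {"jaw": 0, "offset": [0.1, 0.2, -33.6], "rot": [0.0, 0.0, -0.2]},
  {"jaw": 0, "offset": [0.0, 0.1, -33.7], "rot": [-0.1, 0.0, -0.1]},
  {"jaw": 0, "offset": [-38.6, -0.1, -3.7], "rot": [0.0, 0.0, 0.0]},
  {"jaw": 0, "offset": [-38.7, -0.1, -3.7], "rot": [0.0, 0.0, 0.0]},
])

```text
time_s: 4.45
eef_pos: [0.482, 0.2368, 0.2527]
eef_rot: [0.001, 0.692, 0.722, 0.001]
wrist_force: [-0.2, 0.3, -2.6]
opening: 0.267
grasp_force: 58.3
```

Call:
apply_moves([
  {"jaw": 0, "offset": [-38.6, -0.1, -3.7], "rot": [0.0, 0.0, 0.0]},
  {"jaw": 0, "offset": [-38.7, -0.1, -3.8], "rot": [0.0, 0.0, 0.0]},
  {"jaw": 0, "offset": [-25.1, 0.3, 12.0], "rot": [0.0, -5.6, 0.0]},
  {"jaw": 0, "offset": [-23.8, 0.3, 14.4], "rot": [0.0, -5.6, 0.0]},
  {"jaw": 0, "offset": [-22.3, 0.4, 16.7], "rot": [0.0, -5.6, 0.0]},
])

```text
time_s: 5.08
eef_pos: [0.4893, 0.084, 0.2236]
eef_rot: [0.107, 0.685, 0.713, -0.102]
wrist_force: [-0.2, 0.3, -3.2]
opening: 0.265
grasp_force: 58.4
```

Call:
apply_moves([
  {"jaw": 0, "offset": [-20.5, 0.3, 18.8], "rot": [0.0, -5.6, 0.0]},
  {"jaw": 0, "offset": [-18.6, 0.4, 20.7], "rot": [0.0, -5.6, 0.0]},
  {"jaw": 0, "offset": [-16.5, 0.3, 22.4], "rot": [0.0, -5.7, 0.0]},
  {"jaw": 0, "offset": [-14.2, 0.4, 24.0], "rot": [0.0, -5.6, 0.0]},
  {"jaw": 0, "offset": [-11.8, 0.3, 25.2], "rot": [0.0, -5.7, 0.0]},
])

```text
time_s: 5.7
eef_pos: [0.4965, -0.0408, 0.1632]
eef_rot: [0.278, 0.64, 0.666, -0.265]
wrist_force: [-0.6, -0.5, -1.6]
opening: 0.27
grasp_force: 58.4
```

```bash
python3 - <<'E'
from h import *
where()
T=pose(-a,ty);tcp=F+a*(.089+.004)
p,d=ctrl.camera("top");cv2.imwrite("pics/t2.png",cv2.resize(p[170:290,230:370],None,fx=4,fy=4)[:,:,::-1])
p,d=ctrl.camera("side");cv2.imwrite("pics/s2.png",cv2.resize(p[180:320,180:320],None,fx=4,fy=4)[:,:,::-1])
plan([(tcp+.02*n,T,0,3),(tcp+.005*n,T,0,2)])
E
python3 -c "
import cv2,numpy as np
a=cv2.imread('pics/t2.png');b=cv2.imread('pics/s2.png')
cv2.imwrite('pics/m2.png',np.hstack([cv2.resize(a,(420,360)),cv2.resize(b,(360,360))]))"
```

```text
t 5.7 p [ 0.49650447 -0.04078077  0.16321999] z [ 0.03076688 -0.70809327 -0.70544831] y [0.99913986 0.04141898 0.00200145] F [-0.64115075 -0.53615224 -1.60273196] open 0.2696560182752224 gf 58.412723019719124
[{"jaw": 0, "offset": [17.6, 0.7, -0.9], "rot": [-0.1, 0.0, 0.0]}, {"jaw": 0, "offset": [17.6, 0.7, -0.9], "rot": [-0.1, 0.0, 0.1]}, {"jaw": 0, "offset": [17.6, 0.7, -0.8], "rot": [-0.1, 0.0, 0.0]}, {"jaw": 0, "offset": [7.5, 0.0, 0.0], "rot": [0.0, 0.0, 0.0]}, {"jaw": 0, "offset": [7.5, 0.0, 0.0], "rot": [0.0, 0.0, 0.0]}]
```

View pics/m2.png

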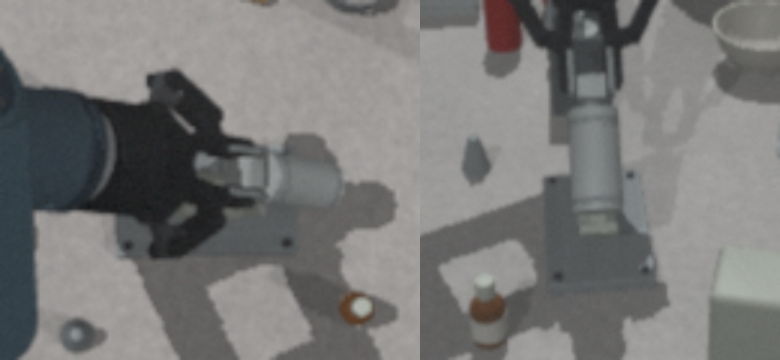

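The cartridge is held coaxially at 45 degrees above the rest, aligned with the trough in the side view. Next I lower it.

Call:
apply_moves([
  {"jaw": 0, "offset": [18, 0.5, -0.5], "rot": [0, 0, 0]},
  {"jaw": 0, "offset": [18, 0.5, -0.5], "rot": [0, 0, 0]},
  {"jaw": 0, "offset": [17, 0.5, -0.5], "rot": [0, 0, 0]},
  {"jaw": 0, "offset": [8, 0, 0], "rot": [0, 0, 0]},
  {"jaw": 0, "offset": [6, 0, 0], "rot": [0, 0, 0]},
])

```text
time_s: 6.42
eef_pos: [0.4962, 0.0088, 0.1169]
eef_rot: [0.277, 0.64, 0.667, -0.264]
wrist_force: [-0.4, -0.4, -0.3]
opening: 0.267
grasp_force: 58.6
```

Call:
apply_moves([
  {"jaw": 0, "offset": [2, 0, 0], "rot": [0, 0, 0]},
  {"jaw": 0, "offset": [2, 0, 0], "rot": [0, 0, 0]},
  {"jaw": 0, "offset": [0, 0, 0], "rot": [0, 0, 0]},
  {"jaw": 0, "offset": [0, 0, 0], "rot": [0, 0, 0]},
  {"jaw": 0, "offset": [0, 0, 0], "rot": [0, 0, 0]},
])

```text
time_s: 7.05
eef_pos: [0.496, 0.0097, 0.1162]
eef_rot: [0.278, 0.64, 0.665, -0.266]
wrist_force: [-3.7, -2.9, 8.2]
opening: 0.265
grasp_force: 59.1
```

Run:
```python
from h import *
np.set_printoptions(precision=4,suppress=True,linewidth=150)
o,R=where()
foot=o["eef_pos"]+R.apply([0,0,.089]);print("foot est",foot,"nominal",F)
p,d=ctrl.camera("top");W=cloud("top",d);W[...,2]-=.0014
m=(d>0)&(abs(W[...,0]-.497)<.006)&(W[...,1]>-.09)&(W[...,1]<.03)&(W[...,2]>.02)&(W[...,2]<.16)
P=W[m];Q=P-O;s=(Q@a)-(F-O)@a;k=(Q@n)-(F-O)@n
for c in np.arange(-.03,.08,.005):
    i=abs(s-c)<.0025
    if i.any(): print("s %.3f n=%d k max %.4f med %.4f"%(c,i.sum(),k[i].max(),np.median(k[i])))
a_=cv2.resize(p[190:270,260:350],(450,400),interpolation=3)
p,d=ctrl.camera("side");b=cv2.resize(p[215:300,215:285],(329,400),interpolation=3)
cv2.imwrite("pics/m3.png",np.hstack([a_,b])[:,:,::-1])
```

```text
t 7.05 p [0.496  0.0097 0.1162] z [ 0.0293 -0.7088 -0.7048] y [0.9992 0.0394 0.0019] F [-3.7164 -2.9075  8.2474] open 0.2651793698970378 gf 59.14804772939533
foot est [ 0.4986 -0.0534  0.0535] nominal [ 0.4966 -0.0533  0.045 ]
s 0.005 n=3 k max 0.0255 med 0.0241
s 0.010 n=5 k max 0.0288 med 0.0267
s 0.015 n=8 k max 0.0274 med 0.0263
s 0.020 n=9 k max 0.0271 med 0.0238
s 0.025 n=7 k max 0.0277 med 0.0262
s 0.030 n=8 k max 0.0274 med 0.0255
s 0.035 n=8 k max 0.0282 med 0.0246
s 0.040 n=8 k max 0.0275 med 0.0247
s 0.045 n=7 k max 0.0267 med 0.0246
s 0.050 n=8 k max 0.0271 med 0.0239
s 0.055 n=5 k max 0.0279 med 0.0244
s 0.060 n=10 k max 0.0271 med 0.0242
s 0.065 n=7 k max 0.0265 med 0.0250
s 0.070 n=8 k max 0.0278 med 0.0252
s 0.075 n=7 k max 0.0272 med 0.0247
```

View pics/m3.png

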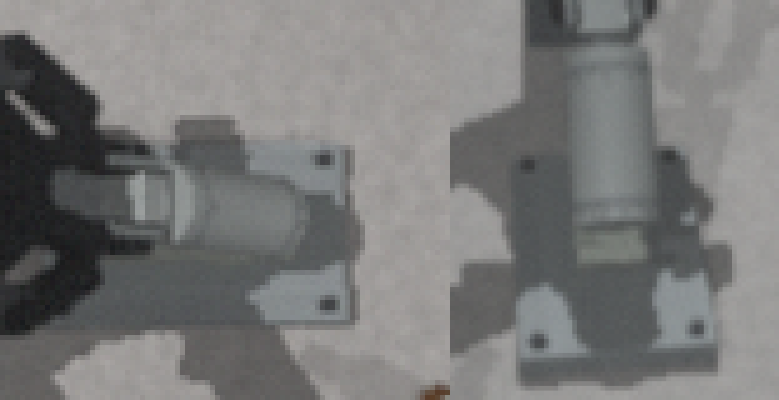

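The barrel is resting mostly on the +x rail, about 2 mm off in x. I'll shift it -x and slide it down to the stop.

Call:
apply_moves([
  {"jaw": 0, "offset": [0, -1, 0], "rot": [0, 0, 0]},
  {"jaw": 0, "offset": [0, -1, 1], "rot": [0, 0, 0]},
  {"jaw": 0, "offset": [0, 0, 1], "rot": [0, 0, 0]},
  {"jaw": 0, "offset": [0, 0, 1], "rot": [0, 0, 0]},
  {"jaw": 0, "offset": [0, 0, 0], "rot": [0, 0, 0]},
])

```text
time_s: 7.78
eef_pos: [0.4942, 0.0079, 0.1135]
eef_rot: [0.277, 0.64, 0.666, -0.265]
wrist_force: [-2.7, -1.4, 5.2]
opening: 0.264
grasp_force: 59.1
```

Call:
apply_moves([
  {"jaw": 0, "offset": [0, 0, 1], "rot": [0, 0, 0]},
  {"jaw": 0, "offset": [0, 0, 1], "rot": [0, 0, 0]},
  {"jaw": 0, "offset": [0, 0, 1], "rot": [0, 0, 0]},
  {"jaw": 0, "offset": [0, 0, 0], "rot": [0, 0, 0]},
  {"jaw": 0, "offset": [0, 0, 0], "rot": [0, 0, 0]},
])

```text
time_s: 8.4
eef_pos: [0.494, 0.0058, 0.1113]
eef_rot: [0.277, 0.64, 0.666, -0.265]
wrist_force: [-3.0, -2.6, 5.4]
opening: 0.262
grasp_force: 59.1
```

Call:
apply_moves([
  {"jaw": 0, "offset": [0, -1, 1], "rot": [0, 0, 0]},
  {"jaw": 0, "offset": [0, 0, 1], "rot": [0, 0, 0]},
  {"jaw": 0, "offset": [0, 0, 1], "rot": [0, 0, 0]},
  {"jaw": 0, "offset": [0, 0, 0], "rot": [0, 0, 0]},
  {"jaw": 0, "offset": [0, 0, 0], "rot": [0, 0, 0]},
])

```text
time_s: 9.02
eef_pos: [0.4935, 0.0046, 0.1098]
eef_rot: [0.277, 0.64, 0.666, -0.265]
wrist_force: [-6.1, 3.3, 12.2]
opening: 0.267
grasp_force: 59.8
```

Call:
apply_moves([
  {"jaw": 0, "offset": [0, 0, 1], "rot": [0, 0, 0]},
  {"jaw": 0, "offset": [0, 0, 1], "rot": [0, 0, 0]},
  {"jaw": 0, "offset": [0, 0, 0], "rot": [0, 0, 0]},
  {"jaw": 0, "offset": [0, 0, 0], "rot": [0, 0, 0]},
  {"jaw": 0, "offset": [0, 0, 0], "rot": [0, 0, 0]},
])

```text
time_s: 9.65
eef_pos: [0.494, 0.0043, 0.11]
eef_rot: [0.278, 0.64, 0.666, -0.264]
wrist_force: [-9.7, 14.4, 23.9]
opening: 0.266
grasp_force: 61.5
```

The foot is at the stop, since Fy and Fz have risen. Next I relieve the load and open.

Call:
apply_moves([
  {"jaw": 0, "offset": [0, 0, -2], "rot": [0, 0, 0]},
  {"jaw": 0, "offset": [-1, 0, 0], "rot": [0, 0, 0]},
  {"jaw": 0.4, "offset": [0, 0, 0], "rot": [0, 0, 0]},
  {"jaw": 0.5, "offset": [0, 0, 0], "rot": [0, 0, 0]},
  {"jaw": 0.6, "offset": [0, 0, 0], "rot": [0, 0, 0]},
])

```text
time_s: 10.28
eef_pos: [0.4934, 0.0038, 0.1086]
eef_rot: [0.277, 0.64, 0.666, -0.264]
wrist_force: [0.7, -0.2, 0.2]
opening: 0.6
grasp_force: 0.0
```

Call:
apply_moves([
  {"jaw": 0.7, "offset": [0, 0, 0], "rot": [0, 0, 0]},
  {"jaw": 0.7, "offset": [0, 0, -10], "rot": [0, 0, 0]},
  {"jaw": 0.7, "offset": [0, 0, -25], "rot": [0, 0, 0]},
  {"jaw": 0.7, "offset": [0, 0, -30], "rot": [0, 0, 0]},
  {"jaw": 0.7, "offset": [0, 0, -30], "rot": [0, 0, 0]},
])

```text
time_s: 10.9
eef_pos: [0.4904, 0.072, 0.177]
eef_rot: [0.277, 0.64, 0.667, -0.264]
wrist_force: [-0.1, 0.8, 0.9]
opening: 0.7
grasp_force: 0.0
```

```bash
cat > fit.py <<'E'
from h import *
np.set_printoptions(precision=4,suppress=True,linewidth=150)
o,R=where()
p,d=ctrl.camera("top");W=cloud("top",d);W[...,2]-=.0014
r=[x for x in ctrl.outline_of("top","cartridge")]
print([(x["score"],x["position"]) for x in r])
Q=W-O;s=(Q@a)-(F-O)@a;k=(Q@n)-(F-O)@n
m=(d>0)&(abs(W[...,0]-.497)<.025)&(s>-.02)&(s<.13)&(k>.006)&(k<.035)
ey=np.array([-ex[1],ex[0],0]);l=(W-F)@ey
for c in np.arange(-.005,.13,.005):
    i=m&(abs(s-c)<.0025)
    if i.sum()>3: print("s %.3f n=%d k %.4f l %.4f..%.4f"%(c,i.sum(),np.percentile(k[i],90),l[i].min(),l[i].max()))
cv2.imwrite("pics/m4.png",cv2.resize(p[180:280,250:360],(550,500),interpolation=3)[:,:,::-1])
E
python3 fit.py
```

```text
t 10.9 p [0.4904 0.072  0.177 ] z [ 0.0308 -0.7062 -0.7073] y [0.9991 0.0416 0.0019] F [-0.0981  0.7512  0.8777] open 0.6997984228991663 gf 0.0
[(0.94, [303.1, 232.3])]
s -0.005 n=5 k 0.0201 l -0.0061..0.0128
s 0.000 n=19 k 0.0238 l -0.0158..0.0194
s 0.005 n=24 k 0.0228 l -0.0181..0.0179
s 0.010 n=19 k 0.0234 l -0.0179..0.0181
s 0.015 n=22 k 0.0239 l -0.0144..0.0185
s 0.020 n=22 k 0.0234 l -0.0167..0.0184
s 0.025 n=20 k 0.0237 l -0.0196..0.0190
s 0.030 n=24 k 0.0248 l -0.0158..0.0192
s 0.035 n=26 k 0.0237 l -0.0182..0.0195
s 0.040 n=22 k 0.0236 l -0.0175..0.0197
s 0.045 n=23 k 0.0231 l -0.0173..0.0198
s 0.050 n=24 k 0.0238 l -0.0168..0.0203
s 0.055 n=22 k 0.0224 l -0.0193..0.0167
s 0.060 n=25 k 0.0241 l -0.0180..0.0188
s 0.065 n=22 k 0.0244 l -0.0177..0.0193
s 0.070 n=26 k 0.0246 l -0.0145..0.0191
s 0.075 n=59 k 0.0207 l -0.0170..0.0196
s 0.080 n=23 k 0.0240 l -0.0090..0.0136
s 0.085 n=9 k 0.0149 l -0.0108..0.0117
s 0.090 n=14 k 0.0180 l -0.0105..0.0122
s 0.095 n=16 k 0.0182 l -0.0097..0.0124
s 0.100 n=28 k 0.0167 l -0.0102..0.0128
s 0.105 n=18 k 0.0176 l -0.0102..0.0111
```

View pics/m4.png

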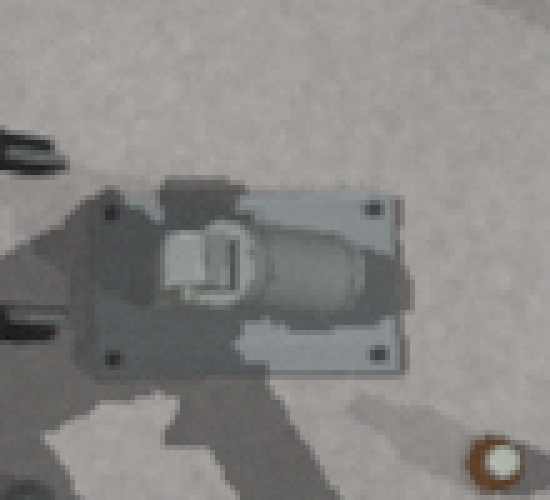

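The cartridge is let go and lies in the trough, with foot and knob within about 4 mm of nominal. The robot-frame foot is about (.496,-.0585,.045). Next is the regrasp with the tool vertical.

Run:
```python
from h import *
D=pose([0,0,-1],ty)
Fr=np.array([.496,-.0585,.045]);C=Fr+.047*a;t=C-.014*up;print(t)
e=plan([([.493,.06,.25],D,.85,5),(t+.12*up,D,.85,5)])
plan([(t+.03*up,D,.85,5),(t,D,.85,3)],e)
```

```text
[ 0.4946083  -0.02529513  0.06423402]
[{"jaw": 0.85, "offset": [-12.0, 0.1, -8.2], "rot": [0.1, 9.0, 0.0]}, {"jaw": 0.85, "offset": [-10.5, 0.1, -10.0], "rot": [0.1, 9.0, 0.0]}, {"jaw": 0.85, "offset": [-8.8, 0.1, -11.5], "rot": [0.1, 9.0, 0.0]}, {"jaw": 0.85, "offset": [-6.9, 0.1, -12.8], "rot": [0.1, 9.0, 0.0]}, {"jaw": 0.85, "offset": [-4.9, 0.1, -13.7], "rot": [0.0, 8.9, -0.1]}]
[{"jaw": 0.85, "offset": [-17.1, -0.4, 13.2], "rot": [0.0, 0.0, 0.0]}, {"jaw": 0.85, "offset": [-17.0, -0.4, 13.2], "rot": [0.0, 0.0, 0.0]}, {"jaw": 0.85, "offset": [-17.1, -0.4, 13.1], "rot": [0.0, 0.0, 0.0]}, {"jaw": 0.85, "offset": [-17.0, -0.4, 13.2], "rot": [0.0, 0.0, 0.0]}, {"jaw": 0.85, "offset": [-17.1, -0.5, 13.1], "rot": [0.0, 0.0, 0.0]}]
[{"jaw": 0.85, "offset": [0.0, 0.0, 18.0], "rot": [0.0, 0.0, 0.0]}, {"jaw": 0.85, "offset": [0.0, 0.0, 18.0], "rot": [0.0, 0.0, 0.0]}, {"jaw": 0.85, "offset": [0.0, 0.0, 18.0], "rot": [0.0, 0.0, 0.0]}, {"jaw": 0.85, "offset": [0.0, 0.0, 18.0], "rot": [0.0, 0.0, 0.0]}, {"jaw": 0.85, "offset": [0.0, 0.0, 18.0], "rot": [0.0, 0.0, 0.0]}]
[{"jaw": 0.85, "offset": [0.0, 0.0, 10.0], "rot": [0.0, 0.0, 0.0]}, {"jaw": 0.85, "offset": [0.0, 0.0, 10.0], "rot": [0.0, 0.0, 0.0]}, {"jaw": 0.85, "offset": [0.0, -0.1, 10.0], "rot": [0.0, 0.0, 0.0]}, {"jaw": 0.85, "offset": [0, 0, 0], "rot": [0, 0, 0]}, {"jaw": 0.85, "offset": [0, 0, 0], "rot": [0, 0, 0]}]
```

Call:
apply_moves([
  {"jaw": 0.85, "offset": [-12.0, 0.1, -8.2], "rot": [0.1, 9.0, 0.0]},
  {"jaw": 0.85, "offset": [-10.5, 0.1, -10.0], "rot": [0.1, 9.0, 0.0]},
  {"jaw": 0.85, "offset": [-8.8, 0.1, -11.5], "rot": [0.1, 9.0, 0.0]},
  {"jaw": 0.85, "offset": [-6.9, 0.1, -12.8], "rot": [0.1, 9.0, 0.0]},
  {"jaw": 0.85, "offset": [-4.9, 0.1, -13.7], "rot": [0.0, 8.9, -0.1]},
])

```text
time_s: 11.62
eef_pos: [0.4916, 0.0575, 0.2481]
eef_rot: [-0.002, 0.693, 0.721, -0.0]
wrist_force: [-0.8, -0.7, -0.6]
opening: 0.849
grasp_force: 0.0
```

Call:
apply_moves([
  {"jaw": 0.85, "offset": [-17.1, -0.4, 13.2], "rot": [0.0, 0.0, 0.0]},
  {"jaw": 0.85, "offset": [-17.0, -0.4, 13.2], "rot": [0.0, 0.0, 0.0]},
  {"jaw": 0.85, "offset": [-17.1, -0.4, 13.1], "rot": [0.0, 0.0, 0.0]},
  {"jaw": 0.85, "offset": [-17.0, -0.4, 13.2], "rot": [0.0, 0.0, 0.0]},
  {"jaw": 0.85, "offset": [-17.1, -0.5, 13.1], "rot": [0.0, 0.0, 0.0]},
])

```text
time_s: 12.25
eef_pos: [0.4924, -0.0284, 0.1802]
eef_rot: [-0.001, 0.693, 0.721, -0.003]
wrist_force: [0.9, -0.5, 0.4]
opening: 0.85
grasp_force: 0.0
```

Call:
apply_moves([
  {"jaw": 0.85, "offset": [0.0, 0.0, 18.0], "rot": [0.0, 0.0, 0.0]},
  {"jaw": 0.85, "offset": [0.0, 0.0, 18.0], "rot": [0.0, 0.0, 0.0]},
  {"jaw": 0.85, "offset": [0.0, 0.0, 18.0], "rot": [0.0, 0.0, 0.0]},
  {"jaw": 0.85, "offset": [0.0, 0.0, 18.0], "rot": [0.0, 0.0, 0.0]},
  {"jaw": 0.85, "offset": [0.0, 0.0, 0.0], "rot": [0.0, 0.0, 0.0]},
])

```text
time_s: 12.88
eef_pos: [0.491, -0.0279, 0.1079]
eef_rot: [-0.003, 0.693, 0.721, -0.003]
wrist_force: [-0.2, -0.0, 0.5]
opening: 0.852
grasp_force: 0.0
```

Run:
```python
from h import *
where();D=pose([0,0,-1],ty)
t=np.array([.4948,-.0253,.0642])
plan([(t,D,.85,4)])
p,d=ctrl.camera("side");cv2.imwrite("pics/m5.png",cv2.resize(p[170:310,180:320],(560,560),interpolation=3)[:,:,::-1])
```

```text
t 12.875 p [ 0.49097977 -0.02785439  0.1078532 ] z [-8.06507159e-03 -9.67157569e-04 -9.99967009e-01] y [ 0.99916309  0.04009437 -0.00809737] F [-0.19049699 -0.03015943  0.453817  ] open 0.8524472516503397 gf 0.0
[{"jaw": 0.85, "offset": [0.6, 1.1, 10.9], "rot": [-0.1, 0.0, 0.0]}, {"jaw": 0.85, "offset": [0.6, 1.0, 10.9], "rot": [-0.1, 0.0, 0.0]}, {"jaw": 0.85, "offset": [0.6, 1.0, 10.9], "rot": [-0.1, 0.0, -0.1]}, {"jaw": 0.85, "offset": [0.6, 1.1, 10.9], "rot": [-0.2, 0.0, 0.0]}, {"jaw": 0.85, "offset": [0, 0, 0], "rot": [0, 0, 0]}]
```

View pics/m5.png

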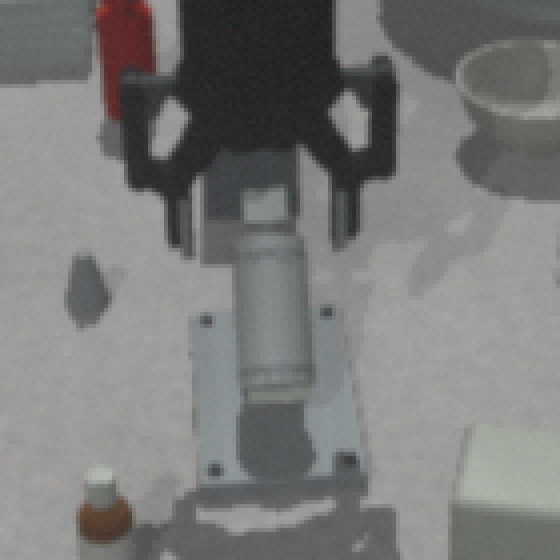

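The fingers straddle the barrel, with their inner faces at columns 190 and 335 and the barrel between columns 235 and 312. I'll descend with a small shift to +x and then grip.

Call:
apply_moves([
  {"jaw": 0.85, "offset": [0.6, 1.1, 11], "rot": [-0.1, 0.0, 0.0]},
  {"jaw": 0.85, "offset": [0.6, 1.0, 11], "rot": [-0.1, 0.0, 0.0]},
  {"jaw": 0.85, "offset": [0.6, 1.0, 11], "rot": [-0.1, 0.0, 0]},
  {"jaw": 0.85, "offset": [0.6, 1.1, 11], "rot": [-0.2, 0.0, 0.0]},
  {"jaw": 0.7, "offset": [0, 0, 0], "rot": [0, 0, 0]},
])

```text
time_s: 13.55
eef_pos: [0.4955, -0.0251, 0.0644]
eef_rot: [0.001, 0.693, 0.721, 0.0]
wrist_force: [0.6, -1.0, 0.7]
opening: 0.7
grasp_force: 0.0
```

Call:
apply_moves([
  {"jaw": 0.6, "offset": [0, 0, 0], "rot": [0, 0, 0]},
  {"jaw": 0.4, "offset": [0, 0, 0], "rot": [0, 0, 0]},
  {"jaw": 0, "offset": [0, 0, 0], "rot": [0, 0, 0]},
  {"jaw": 0, "offset": [0, 0, 0], "rot": [0, 0, 0]},
  {"jaw": 0, "offset": [0, 0, 0], "rot": [0, 0, 0]},
])

```text
time_s: 14.18
eef_pos: [0.4946, -0.0255, 0.0662]
eef_rot: [0.001, 0.693, 0.721, -0.001]
wrist_force: [-8.6, -1.3, 9.9]
opening: 0.447
grasp_force: 60.0
```

```bash
cat >> h.py <<'E'
yp=np.deg2rad(-15);pe=np.array([np.cos(yp),np.sin(yp),0]);py=np.array([-pe[1],pe[0],0])
S=np.array([.566,-.329,.020])
T2=pose(pe-up,-py)
E
python3 - <<'E'
from h import *
o,R=where();D=pose([0,0,-1],ty)
p=o["eef_pos"]
# foot in tool frame, axis in the tool frame
Fr=np.array([.496,-.0585,.045]);
rel=R.inv().apply(Fr-p); ax=R.inv().apply(a);print("foot rel",rel,"axis",ax, "axis at T2",T2.apply(ax))
def tcp(foot): return foot-T2.apply(rel)
t0=tcp(S-.075*pe+.05*up);print(t0)
mid=t0+np.array([0,.1,.12])
e=plan([(p+.16*up,D,0,5),(mid,T2,0,15),(t0,T2,0,5)])
E
```

```text
t 14.175 p [ 0.49458075 -0.02545884  0.0661505 ] z [ 2.13054995e-04 -1.80087529e-03 -9.99998356e-01] y [9.99167236e-01 4.08021420e-02 1.39398230e-04] F [-8.63441226 -1.27286733  9.87518897] open 0.44705332926948615 gf 59.984028339385986
foot rel [-3.30332542e-02  6.69706739e-05  2.12102751e-02] axis [ 7.05826719e-01 -6.61166998e-04 -7.08384221e-01] axis at T2 [-0.00157568  0.00110669  0.99999815]
[ 0.50164814 -0.31168764  0.10835597]
[{"jaw": 0, "offset": [-0.1, 0.0, -32.0], "rot": [0.0, 0.0, 0.0]}, {"jaw": 0, "offset": [0.0, 0.0, -32.0], "rot": [0.0, 0.0, 0.0]}, {"jaw": 0, "offset": [-0.1, 0.0, -32.0], "rot": [0.0, 0.0, 0.0]}, {"jaw": 0, "offset": [0.0, 0.0, -32.0], "rot": [0.0, 0.1, 0.0]}, {"jaw": 0, "offset": [0.0, 0.0, -32.0], "rot": [0.0, 0.0, -0.1]}]
[{"jaw": 0, "offset": [-12.4, -0.1, -0.1], "rot": [-2.8, 2.0, 6.7]}, {"jaw": 0, "offset": [-12.3, 1.4, -0.5], "rot": [-2.8, 2.1, 6.7]}, {"jaw": 0, "offset": [-12.1, 2.9, -0.9], "rot": [-2.8, 2.0, 6.7]}, {"jaw": 0, "offset": [-11.6, 4.3, -1.1], "rot": [-2.8, 2.0, 6.8]}, {"jaw": 0, "offset": [-11.0, 5.7, -1.3], "rot": [-2.8, 2.1, 6.8
[... 303 characters left out ...]
, -0.7], "rot": [-2.8, 2.1, 6.7]}]
[{"jaw": 0, "offset": [-4.3, 11.7, -0.3], "rot": [-2.8, 2.0, 6.8]}, {"jaw": 0, "offset": [-2.9, 12.1, 0.1], "rot": [-2.8, 2.1, 6.8]}, {"jaw": 0, "offset": [-1.5, 12.3, 0.7], "rot": [-2.8, 2.0, 6.7]}, {"jaw": 0, "offset": [0.0, 12.4, 1.2], "rot": [-2.7, 2.1, 6.8]}, {"jaw": 0, "offset": [1.4, 12.1, 1.9], "rot": [-2.8, 2.0, 6.7]}]
[{"jaw": 0, "offset": [-13.3, 19.3, 20.6], "rot": [0.0, 0.0, 0.0]}, {"jaw": 0, "offset": [-13.3, 19.3, 20.6], "rot": [0.0, 0.0, 0.0]}, {"jaw": 0, "offset": [-13.3, 19.3, 20.7], "rot": [0.0, 0.0, 0.0]}, {"jaw": 0, "offset": [-13.3, 19.3, 20.6], "rot": [0.0, 0.0, 0.0]}, {"jaw": 0, "offset": [-13.4, 19.4, 20.7], "rot": [0.0, 0.0, 0.0]}]
```

Call:
apply_moves([
  {"jaw": 0, "offset": [0, 0, -20], "rot": [0.0, 0.0, 0.0]},
  {"jaw": 0, "offset": [0.0, 0.0, -32.0], "rot": [0.0, 0.0, 0.0]},
  {"jaw": 0, "offset": [0, 0.0, -36], "rot": [0.0, 0.0, 0.0]},
  {"jaw": 0, "offset": [0.0, 0.0, -36], "rot": [0.0, 0.1, 0.0]},
  {"jaw": 0, "offset": [0.0, 0.0, -36], "rot": [0.0, 0.0, -0.1]},
])

```text
time_s: 14.8
eef_pos: [0.4954, -0.0251, 0.227]
eef_rot: [0.002, 0.692, 0.722, 0.002]
wrist_force: [0.5, -0.6, -2.2]
opening: 0.45
grasp_force: 61.2
```

Call:
apply_moves([
  {"jaw": 0, "offset": [-12.4, -0.1, -0.1], "rot": [-2.8, 2.0, 6.7]},
  {"jaw": 0, "offset": [-12.3, 1.4, -0.5], "rot": [-2.8, 2.1, 6.7]},
  {"jaw": 0, "offset": [-12.1, 2.9, -0.9], "rot": [-2.8, 2.0, 6.7]},
  {"jaw": 0, "offset": [-11.6, 4.3, -1.1], "rot": [-2.8, 2.0, 6.8]},
  {"jaw": 0, "offset": [-11.0, 5.7, -1.3], "rot": [-2.8, 2.1, 6.8]},
])

```text
time_s: 15.42
eef_pos: [0.4977, -0.0877, 0.2264]
eef_rot: [0.021, 0.864, 0.481, 0.15]
wrist_force: [0.3, 0.3, -2.3]
opening: 0.452
grasp_force: 61.4
```

Call:
apply_moves([
  {"jaw": 0, "offset": [-10.2, 7.0, -1.4], "rot": [-2.8, 2.0, 6.7]},
  {"jaw": 0, "offset": [-9.2, 8.2, -1.3], "rot": [-2.8, 2.1, 6.8]},
  {"jaw": 0, "offset": [-8.1, 9.3, -1.2], "rot": [-2.8, 2.0, 6.7]},
  {"jaw": 0, "offset": [-6.9, 10.3, -1.0], "rot": [-2.8, 2.0, 6.8]},
  {"jaw": 0, "offset": [-5.6, 11.1, -0.7], "rot": [-2.8, 2.1, 6.7]},
])

```text
time_s: 16.05
eef_pos: [0.4999, -0.1497, 0.2271]
eef_rot: [0.038, 0.94, 0.19, 0.281]
wrist_force: [-0.5, 0.0, -1.7]
opening: 0.45
grasp_force: 61.4
```

Call:
apply_moves([
  {"jaw": 0, "offset": [-4.3, 11.7, -0.3], "rot": [-2.8, 2.0, 6.8]},
  {"jaw": 0, "offset": [-2.9, 12.1, 0.1], "rot": [-2.8, 2.1, 6.8]},
  {"jaw": 0, "offset": [-1.5, 12.3, 0.7], "rot": [-2.8, 2.0, 6.7]},
  {"jaw": 0, "offset": [0.0, 12.4, 1.2], "rot": [-2.7, 2.1, 6.8]},
  {"jaw": 0, "offset": [1.4, 12.1, 1.9], "rot": [-2.8, 2.0, 6.7]},
])

```text
time_s: 16.68
eef_pos: [0.5023, -0.2116, 0.2277]
eef_rot: [0.05, 0.915, -0.123, 0.381]
wrist_force: [-0.5, 0.5, -2.3]
opening: 0.446
grasp_force: 61.5
```

```bash
cat > pl.py <<'E'
from h import *
import sys
np.set_printoptions(precision=4,suppress=True,linewidth=150)
rel=np.array([-.033,0.0001,.0212])
def tcp(foot): return foot-T2.apply(rel)
def press():
    o,R=where(); f=o["eef_pos"]+R.apply(rel); g=f-S
    print("foot est in press: e %.4f y %.4f z %.4f"%(g@pe,g@py,g[2]),"axis",R.apply([.7058,0,-.7084]),"F e,y,z",o["wrist_force"]@pe,o["wrist_force"]@py,o["wrist_force"][2]); print("q",o["q"])
    return o,R
E
python3 - <<'E'
from pl import *
press()
e=plan([(tcp(S-.075*pe+.05*up),T2,0,5)])
E
```

```text
t 16.675 p [ 0.5023 -0.2116  0.2277] z [ 0.6855 -0.1856 -0.704 ] y [-0.2635 -0.9647 -0.0023] F [-0.4614  0.4999 -2.346 ] open 0.4460867640729405 gf 61.469653844833374
foot est in press: e -0.1001 y 0.0969 z 0.1693 axis [-0.0066 -0.0006  1.    ] F e,y,z -0.5750610845899791 0.36349258391940864 -2.3460182717364737
q [-0.8677 -0.333   2.2953  0.7557  0.628   0.4709]
[{"jaw": 0, "offset": [-13.3, 19.4, 20.4], "rot": [0.0, 0.0, -0.1]}, {"jaw": 0, "offset": [-13.3, 19.4, 20.4], "rot": [0.0, -0.1, 0.0]}, {"jaw": 0, "offset": [-13.3, 19.3, 20.5], "rot": [0.0, 0.0, -0.1]}, {"jaw": 0, "offset": [-13.3, 19.3, 20.5], "rot": [0.1, -0.1, 0.0]}, {"jaw": 0, "offset": [-13.3, 19.4, 20.4], "rot": [0.0, 0.0, -0.1]}]
```

Call:
apply_moves([
  {"jaw": 0, "offset": [-13.3, 19.4, 20.4], "rot": [0.0, 0.0, -0.1]},
  {"jaw": 0, "offset": [-13.3, 19.4, 20.4], "rot": [0.0, -0.1, 0.0]},
  {"jaw": 0, "offset": [-13.3, 19.3, 20.5], "rot": [0.0, 0.0, -0.1]},
  {"jaw": 0, "offset": [-13.3, 19.3, 20.5], "rot": [0.1, -0.1, 0.0]},
  {"jaw": 0, "offset": [-13.3, 19.4, 20.4], "rot": [0.0, 0.0, -0.1]},
])

```text
time_s: 17.3
eef_pos: [0.5022, -0.3123, 0.1081]
eef_rot: [0.05, 0.916, -0.118, 0.379]
wrist_force: [0.5, 0.5, -1.6]
opening: 0.449
grasp_force: 61.5
```

Run:
```python
from pl import *
o,R=press()
p,d=ctrl.camera("side");W=cloud("side",d)
pt,dt=ctrl.camera("top");Wt=cloud("top",dt)
# knob top (flat) in top view
g=o["eef_pos"]+R.apply(rel); k=g+.106*up; print("foot",g,"knob exp",k)
for nm,X,dd in(("top",Wt,dt),("side",W,d)):
    m=(dd>0)&(np.linalg.norm(X[...,:2]-k[:2],axis=-1)<.02)&(abs(X[...,2]-k[2])<.01)
    print(nm,m.sum(),m.sum() and (np.median(X[m],0),rect(X,m)))
for r in ctrl.outline_of("side","cartridge")[:2]: print(r["score"],r["position"])
print(proj("side",g),proj("side",k),proj("side",S),proj("top",S))
im=np.hstack([cv2.resize(p[270:420,230:400],(453,400),interpolation=3),cv2.resize(pt[140:260,370:470],(333,400),interpolation=3)])
cv2.imwrite("pics/m6.png",im[:,:,::-1])
plan([(tcp(S-.075*pe+.004*up),T2,0,3)])
```

```text
t 17.3 p [ 0.5022 -0.3123  0.1081] z [ 0.6834 -0.1822 -0.707 ] y [-0.2551 -0.9669  0.0026] F [ 0.4761  0.5014 -1.5923] open 0.44874170994439855 gf 61.53705596923828
foot est in press: e -0.0743 y -0.0007 z 0.0497 axis [-0.0013  0.003   1.    ] F e,y,z 0.3301235271828009 0.6075127516151276 -1.5922566401789566
q [-1.0438  0.1086  2.2193  1.2431  0.5551 -0.2365]
foot [ 0.4941 -0.3104  0.0697] knob exp [ 0.4941 -0.3104  0.1757]
top 139 (array([ 0.4947, -0.3109,  0.1745]), ((494.8824768066406, -311.46734619140625), (24.45573616027832, 24.990068435668945), 69.04634094238281))
side 299 (array([ 0.4923, -0.3147,  0.1764]), ((492.07769775390625, -310.1375427246094), (26.34686279296875, 24.911109924316406), 69.14115142822266))
0.78 [211.3, 181.7]
0.61 [251.0, 331.1]
[252.0873 357.2249] [250.2955 309.274 ] [297.2156 384.1516] [424.3049 211.1637]
[{"jaw": 0, "offset": [-10.5, 0.0, 10.6], "rot": [0.0, 0.0, 0.0]}, {"jaw": 0, "offset": [-10.6, 0.1, 10.7], "rot": [-0.1, 0.1, 0.0]}, {"jaw": 0, "offset": [-10.6, 0.0, 10.6], "rot": [0.0, 0.0, 0.1]}, {"jaw": 0, "offset": [0, 0, 0], "rot": [0, 0, 0]}, {"jaw": 0, "offset": [0, 0, 0], "rot": [0, 0, 0]}]
```

View pics/m6.png

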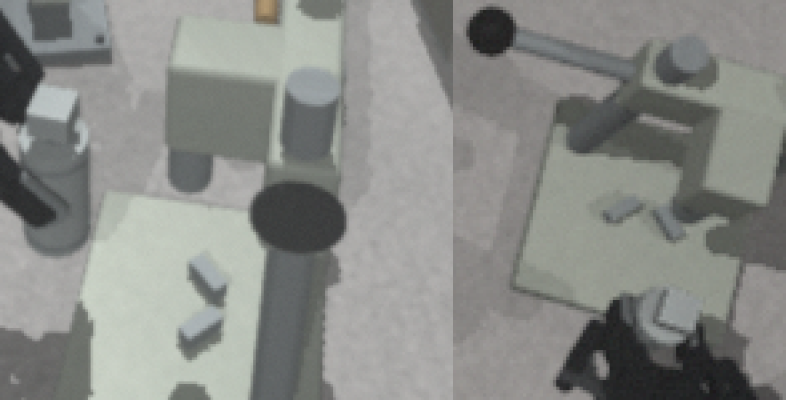

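The cartridge is held upright in front of the press. The fence bars show at about (421,202) and (435,207) in the top view, and (308,372) and (306,391) in the side view. I'll refine the seat from these.

Run:
```python
from pl import *
def ray(n,px,z):
    c=ctrl.camera_params(n);K=c["K"];T=c["cam_to_world"]
    v=T[:3,:3]@np.linalg.inv(K)@np.array([*px,1]);return T[:3,3]+v*(z-T[2,3])/v[2]
for n,l,zb in(("top",[(420.8,202.2),(434.6,206.4)],.0014),("side",[(307.6,371),(305.8,390)],0)):
    P=[ray(n,q,.030+zb)-S for q in l]; print(n,[(x@pe,x@py) for x in P])
f=np.load("top0.npz")
for n,d in(("top",f["d"]),("side",ctrl.camera("side")[1])):
    X=cloud(n,d);fl=(d>0)&(X[...,2]>.01)&(X[...,2]<.045);G=X-S;e=G@pe;y=G@py
    pl=fl&(e>-.05)&(e<-.02)&(abs(y)<.06);zb=np.median(X[pl][:,2]);print(n,"plate z",zb)
    m=fl&(e>-.01)&(e<.045)&(abs(y)<.045)&(X[...,2]>zb+.006)
    for sgn in(1,-1):
        i=m&(sgn*y>0); print(sgn,i.sum(),np.mean(e[i]),np.mean(y[i]),"e",e[i].min(),e[i].max(),"y",y[i].min(),y[i].max())
```

```text
top [(np.float64(0.01648753474865112), np.float64(0.01662943445144862)), (np.float64(0.01628387539413761), np.float64(-0.018807614728093013))]
side [(np.float64(0.014070743988950035), np.float64(0.02065199692469406)), (np.float64(0.015579896286880801), np.float64(-0.014992260755811254))]
top plate z 0.021400660011027917
1 50 0.016487975775567217 0.01913052957236043 e -0.009399959877816735 0.04490366767367642 y 0.0034633201447002906 0.0440582827956108
-1 57 0.017979023680152768 -0.018427777425823674 e -0.00455786013651291 0.04432134682006786 y -0.04258570803600004 -0.005377351586949747
side plate z 0.020480286939106085
1 116 0.01446157845161678 0.015069942904635314 e 0.00271481722396181 0.025925988845411033 y 0.0040666275971425105 0.027278283173740415
-1 130 0.014170247180917651 -0.019956818355007757 e 0.0027944503033930706 0.026771786119560024 y -0.03169416008667261 -0.006917462566929635
```

Call:
apply_moves([
  {"jaw": 0, "offset": [-10.5, 0.0, 10.6], "rot": [0.0, 0.0, 0.0]},
  {"jaw": 0, "offset": [-10.6, 0.1, 10.7], "rot": [-0.1, 0.1, 0.0]},
  {"jaw": 0, "offset": [-10.6, 0.0, 10.6], "rot": [0.0, 0.0, 0.1]},
  {"jaw": 0, "offset": [0, 0, 0], "rot": [0, 0, 0]},
  {"jaw": 0, "offset": [0, 0, 0], "rot": [0, 0, 0]},
])

```text
time_s: 18.12
eef_pos: [0.503, -0.3118, 0.0651]
eef_rot: [0.051, 0.916, -0.119, 0.381]
wrist_force: [1.0, 0.5, -1.8]
opening: 0.45
grasp_force: 61.4
```

Run:
```python
from pl import *
press()
e=plan([(tcp(S-.008*pe+.004*up),T2,0,5)])
```

```text
t 18.125 p [ 0.503  -0.3118  0.0651] z [ 0.6851 -0.1841 -0.7048] y [-0.2568 -0.9664  0.0028] F [ 0.9525  0.4817 -1.7957] open 0.4501539487521753 gf 61.400495767593384
foot est in press: e -0.0735 y 0.0000 z 0.0067 axis [-0.0042  0.0041  1.    ] F e,y,z 0.7953584285166093 0.7118503386154162 -1.7956947851102203
q [-1.0416  0.2283  2.2202  1.4471  0.5262 -0.4691]
[{"jaw": 0, "offset": [8.9, 0.1, 9.7], "rot": [0.0, 0.0, 0.0]}, {"jaw": 0, "offset": [8.9, 0.0, 9.7], "rot": [0.0, 0.0, 0.0]}, {"jaw": 0, "offset": [8.8, 0.1, 9.7], "rot": [0.0, -0.1, 0.1]}, {"jaw": 0, "offset": [8.9, 0.0, 9.7], "rot": [0.0, 0.0, 0.0]}, {"jaw": 0, "offset": [8.9, 0.1, 9.7], "rot": [0.0, -0.1, 0.1]}]
```

Call:
apply_moves([
  {"jaw": 0, "offset": [8.8, 0.1, 9.7], "rot": [0.0, 0.0, 0.0]},
  {"jaw": 0, "offset": [8.8, 0.0, 9.7], "rot": [0.0, 0.0, 0.0]},
  {"jaw": 0, "offset": [7, 0, 8], "rot": [0, 0, 0]},
  {"jaw": 0, "offset": [0, 0, 0], "rot": [0, 0, 0]},
  {"jaw": 0, "offset": [0, 0, 0], "rot": [0, 0, 0]},
])

```text
time_s: 18.75
eef_pos: [0.5378, -0.3209, 0.0614]
eef_rot: [0.05, 0.916, -0.12, 0.38]
wrist_force: [0.1, 0.2, -1.8]
opening: 0.449
grasp_force: 61.5
```

Run:
```python
from pl import *
press()
e=plan([(tcp(S-.008*pe+.003*up),T2,0,4)])
```

```text
t 18.75 p [ 0.5378 -0.3209  0.0614] z [ 0.6839 -0.183  -0.7062] y [-0.2572 -0.9664  0.0013] F [ 0.1435  0.1571 -1.7564] open 0.44914654125784836 gf 61.48646950721741
foot est in press: e -0.0376 y 0.0003 z 0.0030 axis [-0.0026  0.002   1.    ] F e,y,z 0.0979554098276561 0.18894011684777115 -1.7564482666578976
q [-0.9763  0.2933  2.1397  1.4557  0.4861 -0.4218]
[{"jaw": 0, "offset": [5.2, 0.1, 5.3], "rot": [0.0, 0.0, 0.0]}, {"jaw": 0, "offset": [5.2, 0.1, 5.2], "rot": [0.0, 0.0, 0.0]}, {"jaw": 0, "offset": [5.3, 0.1, 5.3], "rot": [0.0, 0.0, 0.1]}, {"jaw": 0, "offset": [5.2, 0.1, 5.2], "rot": [0.0, -0.1, 0.0]}, {"jaw": 0, "offset": [0, 0, 0], "rot": [0, 0, 0]}]
```

Call:
apply_moves([
  {"jaw": 0, "offset": [5.2, 0.1, 5.3], "rot": [0, 0, 0]},
  {"jaw": 0, "offset": [5.2, 0.1, 5.2], "rot": [0, 0, 0]},
  {"jaw": 0, "offset": [5.2, 0.1, 5.2], "rot": [0, 0, 0]},
  {"jaw": 0, "offset": [3.5, 0, 3.5], "rot": [0, 0, 0]},
  {"jaw": 0, "offset": [0, 0, 0], "rot": [0, 0, 0]},
])

```text
time_s: 19.38
eef_pos: [0.5644, -0.3286, 0.0618]
eef_rot: [0.051, 0.916, -0.119, 0.38]
wrist_force: [-0.8, 0.1, -2.1]
opening: 0.45
grasp_force: 61.5
```

Run:
```python
from pl import *
press()
```

```text
t 19.375 p [ 0.5644 -0.3286  0.0618] z [ 0.6843 -0.1835 -0.7057] y [-0.2572 -0.9664  0.0019] F [-0.7906  0.1264 -2.0923] open 0.44962897735106 gf 61.486172676086426
foot est in press: e -0.0099 y -0.0003 z 0.0034 axis [-0.0032  0.0028  1.    ] F e,y,z -0.7963706887039954 -0.08253420509276707 -2.0922847071812596
q [-0.9343  0.3343  2.0777  1.4419  0.4611 -0.3707]
```

Call:
apply_moves([
  {"jaw": 0, "offset": [-0.7, 0, 0.7], "rot": [0, 0, 0]},
  {"jaw": 0, "offset": [-0.7, 0, 0.7], "rot": [0, 0, 0]},
  {"jaw": 0, "offset": [-0.7, 0, 0.7], "rot": [0, 0, 0]},
  {"jaw": 0, "offset": [0, 0, 0], "rot": [0, 0, 0]},
  {"jaw": 0, "offset": [0, 0, 0], "rot": [0, 0, 0]},
])

```text
time_s: 20.0
eef_pos: [0.564, -0.3287, 0.0588]
eef_rot: [0.051, 0.916, -0.12, 0.38]
wrist_force: [0.1, 0.1, -2.3]
opening: 0.444
grasp_force: 61.5
```

Call:
apply_moves([
  {"jaw": 0, "offset": [-0.7, 0, 0.7], "rot": [0, 0, 0]},
  {"jaw": 0, "offset": [-0.7, 0, 0.7], "rot": [0, 0, 0]},
  {"jaw": 0, "offset": [0, 0, 0], "rot": [0, 0, 0]},
  {"jaw": 0, "offset": [0, 0, 0], "rot": [0, 0, 0]},
  {"jaw": 0, "offset": [0, 0, 0], "rot": [0, 0, 0]},
])

```text
time_s: 20.62
eef_pos: [0.5646, -0.329, 0.0577]
eef_rot: [0.051, 0.915, -0.119, 0.381]
wrist_force: [-2.5, 1.5, 5.9]
opening: 0.452
grasp_force: 62.5
```

Touching the base plate (Fz up by 8 N). Now I slide in +x towards the fence.

Call:
apply_moves([
  {"jaw": 0, "offset": [1.4, 0, 1.4], "rot": [0, 0, 0]},
  {"jaw": 0, "offset": [1.4, 0, 1.4], "rot": [0, 0, 0]},
  {"jaw": 0, "offset": [1.4, 0, 1.4], "rot": [0, 0, 0]},
  {"jaw": 0, "offset": [0, 0, 0], "rot": [0, 0, 0]},
  {"jaw": 0, "offset": [0, 0, 0], "rot": [0, 0, 0]},
])

```text
time_s: 21.25
eef_pos: [0.5703, -0.3309, 0.0577]
eef_rot: [0.051, 0.915, -0.12, 0.381]
wrist_force: [-1.7, 0.2, 5.7]
opening: 0.446
grasp_force: 62.3
```

Run:
```python
from pl import *
press()
```

```text
t 21.25 p [ 0.5703 -0.3309  0.0577] z [ 0.6851 -0.1847 -0.7047] y [-0.2579 -0.9662  0.0024] F [-1.6652  0.2315  5.7118] open 0.44648914005266627 gf 62.30444669723511
foot est in press: e -0.0036 y -0.0009 z -0.0006 axis [-0.0045  0.0037  1.    ] F e,y,z -1.6684130628153726 -0.2073707917547066 5.711750930743368
q [-0.9263  0.354   2.0633  1.461   0.4549 -0.3844]
```

Call:
apply_moves([
  {"jaw": 0, "offset": [1.4, 0, 1.4], "rot": [0, 0, 0]},
  {"jaw": 0, "offset": [0.7, 0, 0.7], "rot": [0, 0, 0]},
  {"jaw": 0, "offset": [0.7, 0, 0.7], "rot": [0, 0, 0]},
  {"jaw": 0, "offset": [0, 0, 0], "rot": [0, 0, 0]},
  {"jaw": 0, "offset": [0, 0, 0], "rot": [0, 0, 0]},
])

```text
time_s: 21.88
eef_pos: [0.5732, -0.3317, 0.0578]
eef_rot: [0.051, 0.916, -0.12, 0.381]
wrist_force: [-16.7, 3.7, 17.3]
opening: 0.451
grasp_force: 64.5
```

Run:
```python
from pl import *
press()
```

```text
t 21.875 p [ 0.5732 -0.3317  0.0578] z [ 0.6846 -0.185  -0.705 ] y [-0.2584 -0.966   0.0027] F [-16.6663   3.6734  17.2837] open 0.45108507418407173 gf 64.52578067779541
foot est in press: e -0.0006 y -0.0009 z -0.0005 axis [-0.0039  0.0038  1.    ] F e,y,z -17.049175915753725 -0.7652837101841847 17.283701974121726
q [-0.9215  0.3579  2.0563  1.4571  0.4514 -0.3761]
```

The fence contact is symmetric (Fe about -17, Fy about 0), so both faces are touched. Release.

Call:
apply_moves([
  {"jaw": 0, "offset": [0.4, 0, -0.4], "rot": [0, 0, 0]},
  {"jaw": 0.5, "offset": [0, 0, 0], "rot": [0, 0, 0]},
  {"jaw": 0.6, "offset": [0, 0, 0], "rot": [0, 0, 0]},
  {"jaw": 0.75, "offset": [0, 0, 0], "rot": [0, 0, 0]},
  {"jaw": 0.75, "offset": [0, 0, 0], "rot": [0, 0, 0]},
])

```text
time_s: 22.5
eef_pos: [0.5736, -0.3311, 0.0572]
eef_rot: [0.051, 0.916, -0.12, 0.38]
wrist_force: [0.0, -0.3, -0.7]
opening: 0.746
grasp_force: 0.0
```

Run:
```python
from pl import *
press()
```

```text
t 22.5 p [ 0.5736 -0.3311  0.0572] z [ 0.6841 -0.1835 -0.7059] y [-0.2574 -0.9663  0.0016] F [ 0.0053 -0.2577 -0.7056] open 0.746469398045789 gf 0.0
foot est in press: e -0.0004 y -0.0002 z -0.0011 axis [-0.003   0.0025  1.    ] F e,y,z 0.07183210567832768 -0.24756440544840883 -0.7055513972514174
q [-0.9203  0.3594  2.0552  1.4547  0.4515 -0.3731]
```

Call:
apply_moves([
  {"jaw": 0.75, "offset": [0, 0, -10], "rot": [0, 0, 0]},
  {"jaw": 0.75, "offset": [0, 0, -20], "rot": [0, 0, 0]},
  {"jaw": 0.75, "offset": [0, 0, -25], "rot": [0, 0, 0]},
  {"jaw": 0.75, "offset": [0, 0, -25], "rot": [0, 0, 0]},
  {"jaw": 0.75, "offset": [0, 0, -20], "rot": [0, 0, 0]},
])

```text
time_s: 23.12
eef_pos: [0.5043, -0.3126, 0.1289]
eef_rot: [0.051, 0.916, -0.12, 0.38]
wrist_force: [-0.1, 0.2, -0.3]
opening: 0.747
grasp_force: 0.0
```

Run:
```python
from pl import *
press()
p,d=ctrl.camera("side");cv2.imwrite("pics/m7.png",cv2.resize(p[270:420,230:400],(680,600),interpolation=3)[:,:,::-1])
X=cloud("side",d);G=X-S;e=G@pe;y=G@py
m=(d>0)&(X[...,2]>.03)&(X[...,2]<.095)&(abs(e)<.035)&(abs(y)<.03)
# cylinder axis by least squares per height (known r=20)
from scipy.optimize import least_squares
for lo,hi in((.036,.06),(.06,.095),(.036,.095)):
    i=m&(X[...,2]>lo)&(X[...,2]<hi); P=np.c_[e[i],y[i]]
    r=least_squares(lambda c:np.hypot(*(P-c).T)-.02,[0,0],loss="soft_l1",f_scale=.002);print(lo,i.sum(),r.x)
```

```text
t 23.125 p [ 0.5043 -0.3126  0.1289] z [ 0.6841 -0.1842 -0.7057] y [-0.2577 -0.9662  0.0023] F [-0.0879  0.2056 -0.2968] open 0.7473845141528033 gf 0.0
foot est in press: e -0.0721 y -0.0003 z 0.0705 axis [-0.0031  0.0032  1.    ] F e,y,z -0.13811458772198942 0.17588714486047952 -0.2967520047687267
q [-1.0388  0.0584  2.2126  1.164   0.5707 -0.1356]
0.036 230 [-0.0037 -0.0005]
0.06 371 [-0.0036 -0.0005]
0.036 601 [-0.0036 -0.0005]
```

View pics/m7.png

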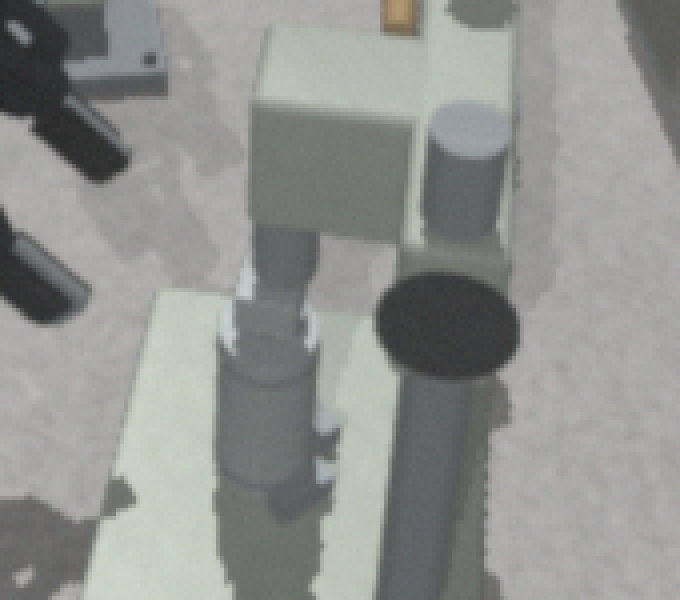

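It stands upright in front of the V. The camera estimate of home is uncertain by about 2–3 mm, so I'll give it a gentle, low nudge with closed fingers to make sure.

Run:
```python
from pl import *
t=S-.0005*py
e=plan([(S-.085*pe+.07*up,T2,0.3,3),(S-.085*pe+.017*up,T2,0,4),(S-.045*pe+.0155*up,T2,0,3)])
```

```text
[{"jaw": 0.3, "offset": [-14.4, -0.1, 4.5], "rot": [0.0, -0.1, 0.1]}, {"jaw": 0.3, "offset": [-14.4, -0.1, 4.5], "rot": [0.0, 0.0, 0.0]}, {"jaw": 0.3, "offset": [-14.3, -0.1, 4.5], "rot": [0.1, -0.1, 0.1]}, {"jaw": 0, "offset": [-9.4, 0.0, 9.4], "rot": [0.0, 0.0, 0.0]}, {"jaw": 0, "offset": [-9.4, 0.0, 9.4], "rot": [0.0, 0.0, 0.0]}]
[{"jaw": 0, "offset": [-9.3, 0.0, 9.3], "rot": [0.0, 0.0, 0.0]}, {"jaw": 0, "offset": [-9.4, 0.0, 9.4], "rot": [0.0, 0.0, 0.0]}, {"jaw": 0, "offset": [9.1, 0.0, 9.8], "rot": [0.0, 0.0, 0.0]}, {"jaw": 0, "offset": [9.1, 0.0, 9.8], "rot": [0.0, 0.0, 0.0]}, {"jaw": 0, "offset": [9.1, 0.0, 9.7], "rot": [0.0, 0.0, 0.0]}]
```

Call:
apply_moves([
  {"jaw": 0.3, "offset": [-14.4, -0.1, 4.5], "rot": [0.0, -0.1, 0.1]},
  {"jaw": 0.3, "offset": [-14.4, -0.1, 4.5], "rot": [0.0, 0.0, 0.0]},
  {"jaw": 0.3, "offset": [-14.3, -0.1, 4.5], "rot": [0.1, -0.1, 0.1]},
  {"jaw": 0, "offset": [-9.4, 0.0, 9.4], "rot": [0.0, 0.0, 0.0]},
  {"jaw": 0, "offset": [-9.4, 0.0, 9.4], "rot": [0.0, 0.0, 0.0]},
])

```text
time_s: 23.8
eef_pos: [0.4849, -0.3073, 0.061]
eef_rot: [0.049, 0.916, -0.121, 0.379]
wrist_force: [-0.4, 0.7, -0.2]
opening: -0.002
grasp_force: 0.0
```

Call:
apply_moves([
  {"jaw": 0, "offset": [-9.3, 0.0, 9.3], "rot": [0.0, 0.0, 0.0]},
  {"jaw": 0, "offset": [-9.4, 0.0, 9.4], "rot": [0.0, 0.0, 0.0]},
  {"jaw": 0, "offset": [9.1, 0.0, 9.8], "rot": [0.0, 0.0, 0.0]},
  {"jaw": 0, "offset": [9.1, 0.0, 9.8], "rot": [0.0, 0.0, 0.0]},
  {"jaw": 0, "offset": [9.1, 0.0, 9.7], "rot": [0.0, 0.0, 0.0]},
])

```text
time_s: 24.42
eef_pos: [0.5252, -0.3181, 0.0343]
eef_rot: [0.049, 0.916, -0.121, 0.379]
wrist_force: [-0.5, -0.1, 0.4]
opening: -0.002
grasp_force: 0.0
```

```bash
cat > n.py <<'E'
from pl import *
o,R=where();g=o["eef_pos"]-S;print("tcp e,y,z",g@pe,g@py,g[2],"Fe,Fy",o["wrist_force"]@pe,o["wrist_force"]@py)
E
python3 n.py
```

```text
t 24.425 p [ 0.5252 -0.3181  0.0343] z [ 0.6831 -0.182  -0.7073] y [-0.2584 -0.9661 -0.0009] F [-0.5453 -0.1267  0.4244] open -0.002072624481948307 gf 0.0
tcp e,y,z -0.0422018274955897 -4.427036800056425e-05 0.01431576883619622 Fe,Fy -0.49390565350367815 -0.26352247721419425
```

Call:
apply_moves([
  {"jaw": 0, "offset": [1.4, 0, 1.4], "rot": [0, 0, 0]},
  {"jaw": 0, "offset": [1.4, 0, 1.4], "rot": [0, 0, 0]},
  {"jaw": 0, "offset": [1.4, 0, 1.4], "rot": [0, 0, 0]},
  {"jaw": 0, "offset": [1.4, 0, 1.4], "rot": [0, 0, 0]},
  {"jaw": 0, "offset": [1.0, 0, 1.0], "rot": [0, 0, 0]},
])

```text
time_s: 25.05
eef_pos: [0.5326, -0.3199, 0.0334]
eef_rot: [0.049, 0.916, -0.121, 0.379]
wrist_force: [0.2, -0.2, 0.2]
opening: -0.003
grasp_force: 0.0
```

Call:
apply_moves([
  {"jaw": 0, "offset": [0.7, 0, 0.7], "rot": [0, 0, 0]},
  {"jaw": 0, "offset": [0.7, 0, 0.7], "rot": [0, 0, 0]},
  {"jaw": 0, "offset": [0, 0, 0], "rot": [0, 0, 0]},
  {"jaw": 0, "offset": [0, 0, 0], "rot": [0, 0, 0]},
  {"jaw": 0, "offset": [0, 0, 0], "rot": [0, 0, 0]},
])

```text
time_s: 25.68
eef_pos: [0.5345, -0.3203, 0.0334]
eef_rot: [0.049, 0.916, -0.121, 0.379]
wrist_force: [0.1, -0.8, -0.4]
opening: 0.006
grasp_force: 0.0
```

```bash
python3 n.py
```

```text
t 25.675 p [ 0.5345 -0.3203  0.0334] z [ 0.6822 -0.1814 -0.7083] y [-0.2588 -0.9659 -0.002 ] F [ 0.0913 -0.7908 -0.4148] open 0.006228545897836287 gf 0.0
tcp e,y,z -0.03263420530298582 0.00021842491182534003 0.013395627447092776 Fe,Fy 0.2929080035707718 -0.7402258963470768
```

Call:
apply_moves([
  {"jaw": 0, "offset": [0.9, 0, 0.5], "rot": [0, 0, 0]},
  {"jaw": 0, "offset": [0.7, 0, 0.7], "rot": [0, 0, 0]},
  {"jaw": 0, "offset": [0.7, 0, 0.7], "rot": [0, 0, 0]},
  {"jaw": 0, "offset": [0, 0, 0], "rot": [0, 0, 0]},
  {"jaw": 0, "offset": [0, 0, 0], "rot": [0, 0, 0]},
])

```text
time_s: 26.3
eef_pos: [0.5374, -0.3211, 0.0337]
eef_rot: [0.049, 0.916, -0.121, 0.379]
wrist_force: [-0.8, 0.6, -0.1]
opening: -0.001
grasp_force: 0.0
```

```bash
python3 n.py
```

```text
t 26.3 p [ 0.5374 -0.3211  0.0337] z [ 0.6823 -0.1813 -0.7083] y [-0.2588 -0.9659 -0.002 ] F [-0.7897  0.5617 -0.0935] open -0.0007068516915078673 gf 0.0
tcp e,y,z -0.029630139614620615 0.0002538741916326724 0.01367180647052937 Fe,Fy -0.908154585825118 0.33816064951996205
```

Call:
apply_moves([
  {"jaw": 0, "offset": [0.7, 0, 0.7], "rot": [0, 0, 0]},
  {"jaw": 0, "offset": [0, 0, 0], "rot": [0, 0, 0]},
  {"jaw": 0, "offset": [0.7, 0, 0.7], "rot": [0, 0, 0]},
  {"jaw": 0, "offset": [0, 0, 0], "rot": [0, 0, 0]},
  {"jaw": 0, "offset": [0, 0, 0], "rot": [0, 0, 0]},
])

```text
time_s: 26.92
eef_pos: [0.5394, -0.3216, 0.0337]
eef_rot: [0.049, 0.916, -0.121, 0.379]
wrist_force: [-0.1, 0.8, 0.5]
opening: -0.003
grasp_force: 0.0
```

```bash
python3 n.py
```

```text
t 26.925 p [ 0.5394 -0.3216  0.0337] z [ 0.6823 -0.1813 -0.7083] y [-0.2588 -0.9659 -0.002 ] F [-0.1083  0.7955  0.4698] open -0.00253082881089619 gf 0.0
tcp e,y,z -0.027648038846210365 0.0002398785736616779 0.013675961426041775 Fe,Fy -0.31053482150104517 0.7404055878495133
```

Call:
apply_moves([
  {"jaw": 0, "offset": [0.7, 0, 0.7], "rot": [0, 0, 0]},
  {"jaw": 0, "offset": [0, 0, 0], "rot": [0, 0, 0]},
  {"jaw": 0, "offset": [0.7, 0, 0.7], "rot": [0, 0, 0]},
  {"jaw": 0, "offset": [0, 0, 0], "rot": [0, 0, 0]},
  {"jaw": 0, "offset": [0, 0, 0], "rot": [0, 0, 0]},
])

```text
time_s: 27.55
eef_pos: [0.5408, -0.3219, 0.0335]
eef_rot: [0.049, 0.916, -0.121, 0.379]
wrist_force: [-5.5, 1.6, 3.7]
opening: 0.001
grasp_force: 3.0
```

```bash
python3 n.py
```

```text
t 27.55 p [ 0.5408 -0.3219  0.0335] z [ 0.6818 -0.1813 -0.7087] y [-0.259  -0.9659 -0.0021] F [-5.5116  1.5595  3.7461] open 0.0006776469890262105 gf 2.9691514000296593
tcp e,y,z -0.02613409731040596 0.00035553906365572255 0.013467374615322453 Fe,Fy -5.727454972353806 0.07986511576631362
```

The nudge met a firm, symmetric 5.7 N, so the cartridge is home. I'll retract and check.

Call:
apply_moves([
  {"jaw": 0, "offset": [-1.4, 0, -1.4], "rot": [0, 0, 0]},
  {"jaw": 0, "offset": [-7, 0, -7], "rot": [0, 0, 0]},
  {"jaw": 0, "offset": [-14, 0, -14], "rot": [0, 0, 0]},
  {"jaw": 0, "offset": [-14, 0, -20], "rot": [0, 0, 0]},
  {"jaw": 0, "offset": [0, 0, -30], "rot": [0, 0, 0]},
])

```text
time_s: 28.18
eef_pos: [0.4654, -0.3009, 0.0581]
eef_rot: [0.048, 0.917, -0.122, 0.378]
wrist_force: [0.6, -0.8, -0.1]
opening: 0.0
grasp_force: 0.0
```

Call:
apply_moves([
  {"jaw": 0, "offset": [0, 0, -20], "rot": [0, 0, 0]},
  {"jaw": 0, "offset": [0, 0, 0], "rot": [0, 0, 0]},
  {"jaw": 0, "offset": [0, 0, 0], "rot": [0, 0, 0]},
  {"jaw": 0, "offset": [0, 0, 0], "rot": [0, 0, 0]},
  {"jaw": 0, "offset": [0, 0, 0], "rot": [0, 0, 0]},
])

```text
time_s: 28.8
eef_pos: [0.4535, -0.2983, 0.0729]
eef_rot: [0.048, 0.916, -0.121, 0.379]
wrist_force: [-0.2, 0.3, 0.6]
opening: 0.003
grasp_force: 0.0
```

Run:
```python
from pl import *
from scipy.optimize import least_squares
where()
p,d=ctrl.camera("side")
X=cloud("side",d);G=X-S;e=G@pe;y=G@py
m=(d>0)&(X[...,2]>.03)&(X[...,2]<.095)&(abs(e)<.035)&(abs(y)<.03)
for lo,hi in((.036,.06),(.06,.095)):
    i=m&(X[...,2]>lo)&(X[...,2]<hi); P=np.c_[e[i],y[i]]
    r=least_squares(lambda c:np.hypot(*(P-c).T)-.02,[0,0],loss="soft_l1",f_scale=.002);print(lo,i.sum(),r.x)
```

```text
t 28.8 p [ 0.4535 -0.2983  0.0729] z [ 0.6821 -0.1803 -0.7087] y [-0.2583 -0.9661 -0.0027] F [-0.2369  0.2567  0.6072] open 0.003200462804524794 gf 0.0
0.036 237 [-0.0036 -0.0005]
0.06 365 [-0.0035 -0.0005]
```

The position did not change under the nudge, and the cartridge is upright and home. I'm handing in.

```bash
python3 -c "
from bench import ctrl
print(ctrl.hand_in())"
```

```text
the job is handed in; nothing more can be done
None
```

The job is handed in at 28.8 s of 59 with no verdict returned: the cartridge lay let go in the slanted rest, was retaken by its barrel, and now stands upright under the ram, let go; a 5.7 N push confirmed it is against the V-fence.

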